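Change tubes on the vortex mixer and hold the next one down

TASK

The tube standing in the vortex mixer's cup is finished: put it back into a free place of the rack, fully down. Then take the other tall tube (not the short one) from the rack, set its tip in the mixer's cup and push straight down until the cup has sunk about halfway (about 5 mm of its 10 mm travel), never down onto its stop, and keep it pressed there: finish while still gripping the tube upright and holding the cup down. Leave the short tube in its place and the other things on the bench where they are.

Things in the scene. Friction and masses are not known exactly. Their poses are not given: they have to be found in the camera images.
- mixer: small touch-start vortex mixer, fixed to the bench: white round body of diameter 132 mm stepping in to 84 mm at 90 mm height, speed knob on its front, black rubber cup on top (outside diameter 54 mm, rim 140 mm above the bench). Origin under its centre on the bench, z up
- cup_seat (a point): centre of the flat floor inside the mixer's cup, where a tube's tip stands; it goes down with the cup. 114 mm above the bench when the cup is up. The cup is a round well of inside diameter 32 mm, 26 mm deep, open at the top. Its frame's z points up
- cup (a joint): how far the cup has been pressed down, in m: 0 = up, 0.010 = on its stop. Spring-loaded: it begins to move at about 3 N and takes about 0.8 N more per mm (about 7 N at 5 mm, 11 N at the stop); it springs back up when let go
- tube_done: the capped 50 ml conical tube that stands in the mixer's cup at the start: translucent-white plastic, 115 mm tall, diameter 29 mm, the lowest 15 mm a cone down to a flat tip of 7 mm diameter; ribbed screw cap of diameter 34 mm on the top 14 mm (grip it there, from above). 40 to 90 g. Origin at the centre of the tip, z along the tube towards the cap; it may lean a few degrees in the cup
- tube_next: the tall tube that stands in the rack at the start; same make and size as tube_done: 115 mm tall, diameter 29 mm, cone of 15 mm at the bottom, cap of diameter 34 mm on the top 14 mm. Origin at the centre of the tip, z along the tube towards the cap
- rack: grey plastic four-place tube rack, fixed to the bench, 50 mm (its x) by 216 mm (its y), 70 mm high, the four places in one row along its y, 50 mm apart. Each place is a 33 mm square hole in the top plate, and under it a 20 mm square pocket, 8 mm deep, in the 12 mm base. A tall tube standing in it has its cap top 119 mm above the bench. Two places are taken at the start and two are free. Origin under its centre
- rack_hole0 (a point): floor of the pocket of place 0 of the rack, on the axis of its hole, 4 mm above the bench: a tube's tip stands here
- rack_hole1 (a point): floor of the pocket of place 1 of the rack, on the axis of its hole, 4 mm above the bench: a tube's tip stands here
- rack_hole2 (a point): floor of the pocket of place 2 of the rack, on the axis of its hole, 4 mm above the bench: a tube's tip stands here
- rack_hole3 (a point): floor of the pocket of place 3 of the rack, on the axis of its hole, 4 mm above the bench: a tube's tip stands here
- tube_short: bystander: the short capped conical tube, same plastic and cap as the other two, diameter 29 mm (cap 34 mm), only 85 mm tall, origin at its tip; it stands in a place of the rack and stays there
- reagent_bottle: bystander: amber glass reagent bottle, diameter 70 mm, 145 mm tall, origin under its base, at the back
- beaker: bystander: glass beaker, diameter 68 mm, 90 mm tall, origin under its base, at the back
- petri_dishes: bystander: stack of three pale plastic dishes, diameter 90 mm, 45 mm tall, origin under its base
- tip_box: bystander: closed grey box of pipette tips, 87 x 122 x 68 mm, origin under its base
- marker_pen: bystander: marker pen lying flat, 135 mm long along its own x, 13 mm thick, origin under its middle
- pipette: bystander: white hand pipette lying on its side, about 245 mm long along its own x, 22 mm thick, origin under its body

How it is judged:
By the outcome, as a careful person would: the job done as asked, in the order asked, and still so for the second after the job is handed in, while the arm keeps its last pose, push and grip.
It also fails if it takes over 54 s, if anything falls off the work surface, if the arm or the gripper's body presses on something with over 40 N, if the wrist force passes 120 N, or if a joint passes its speed limit or range.

ROBOT

A 6-joint arm with a two-finger parallel gripper is mounted at the origin on the work surface. World frame = base frame: x ahead of the robot, y to its left, z up, the work surface at z = 0. Lengths are in m, angles in rad, forces in N, time in s.
With the tool pointing down it reaches from about 0.425 to 0.925 m from the base axis. Payload 12.5 kg.
Tool frame: the origin (TCP) lies at the very end of the fingers, on their centre line; the grasp point (between the pads) lies 19 mm behind it; z points along the fingers, y is the direction in which the jaws open and shut (so a half turn about z gives the same grasp; the last joint's range is limited). The gripper opens to 85 mm and grips with 20 to 120 N. Pads are 22 mm wide; open, the fingers measure 114 mm over their backs; the gripper's body (76 mm by 85 mm) begins 54 mm behind the grasp point. The pads swing forward as they close: fully open they stand 13 mm farther back than shut.
Start: joints at [1.049, 0.491, 1.559, -0, 1.092, -0.106], TCP at [0.252, 0.572, 0.231] pointing down, gripper open.
Joint ranges: [-3.1, 3.1], [-0.84, 2.19], [0.05, 2.79], [-1.13, 4.28], [0.06, 2.93], [-2.69, 2.69]. Speed limits (rad/s): [2.22, 2.22, 2.79, 3.14, 3.14, 3.14].

INTERFACE

Orientations are given as a rotation vector (axis times angle).
In Python, from workcell import * gives the robot as it stands.
- The arm moves only by the tool servo_tool, never from a script. Its argument "steps" is a list of rows, each an object with "xyz": the shift along the world's x, y, z in cm, a list of three; "rotation": the turn, a rotation vector about the world's x, y, z in degrees, a list of three; "jaw": the finger opening in cm, from 0 to 8.54. In form: [{"xyz": [x, y, z], "rotation": [rx, ry, rz], "jaw": jaw}, ...]. A call has exactly 10 rows; each row shifts and turns the pose as measured when the row begins; what a row does not reach is not made up. A row lasts 1/10 s, in which the tool goes at most 50 mm and 8.59 degrees, less where a joint would pass 70% of its speed; a pose out of reach is approached as far as the arm can. A call with a gripper value outside its range is refused whole. The fingers move at their own pace and stop on an object; "squeeze" is the grip in N (left out, the last holds). Time passes only in rows, so rows that do not move let the fingers close, or fill a call up. It gives the time, the measured TCP pose, the force and the opening at its end, in the units of the state.
- get_state(): the state, without advancing time (a new reading comes with each control period).
- snapshot(name): name is "scene" or "top" or "wrist"; returns the picture (480x640x3 uint8, blue, green, red); there is no depth.
- get_calibration(name): a dict with "camera_matrix" (3x3 intrinsics, pixels), "rvec" (rotation vector, rad) and "tvec" (3), from world to camera coordinates, as OpenCV has them. Camera axes: x right, y down, z forward; pixel columns grow to the right and rows downward; lengths in m; the calibration is good to about 2 mm. A picture is of the moment at which its call begins: read the wrist's pose just before it. get_calibration takes no time and is no camera call; for the wrist camera it gives the pose at the moment of the call.
- hand_in(): hands the job in, once; it reports no verdict.
The state is a dict: "clock": time; "joint_positions": joint angles; "joint_vel": joint speeds; "tau": joint torques, N m; "ee_pos": TCP position; "tool_rot": TCP orientation; "ft_force": force on the tool from outside, world axes, zero at the start; "ft_torque": the same for the moment, N m; "finger_gap": finger opening in m.
Only numpy, scipy, OpenCV 4.12 (cv2) and the standard library are available. Lean on these libraries where they do the work, as an engineer would, in place of code of your own. Each camera call takes 0.05 s, during which the arm holds its last target.

## Working session

There is one attempt and no reset: what is moved stays moved. The work goes in short steps, Python scripts to look and compute and a tool call to move; the robot and the scene stay as the last step left them, time stands still between calls to the robot, and variables do not carry over. Pictures are saved under pics/ and viewed, and the job is handed in when it is done.

Besides the shell and the picture viewer there is one more tool, called after "Request:" as name(argument=value, ...) on one line, values as JSON. servo_tool: Moves the arm, as the interface text tells. Its arguments: {"type":"object","properties":{"steps":{"type":"array"},"squeeze":{"type":"number"}},"required":["steps"]}

```bash
mkdir -p pics; ls; python3 - <<'E'
from workcell import *
import cv2
print(get_state())
for n in ("scene","top"):
    im=snapshot(n); cv2.imwrite(f"pics/{n}0.png",im)
    print(n,get_calibration(n))
E
```

```text
pics
{'clock': 0.0, 'joint_positions': array([ 1.04939924e+00,  4.91561889e-01,  1.55947363e+00, -1.31544828e-05,
        1.09167913e+00, -1.05589052e-01]), 'joint_vel': array([-3.30525579e-05,  8.80009871e-04, -7.12041853e-04, -5.93336578e-04,
       -7.12695011e-04, -2.79077262e-07]), 'tau': array([ 1.10776400e-03, -6.18452597e+01, -2.61584920e+01, -1.11517695e-04,
        4.08381646e-03, -2.50795310e-06]), 'ee_pos': array([0.25231522, 0.57155224, 0.23071796]), 'tool_rot': array([-6.48376046e-01, -3.07361447e+00,  1.68199343e-03]), 'ft_force': array([-0.18229105,  0.03476172, -0.99339289]), 'ft_torque': array([0.00131154, 0.02424311, 0.01219779]), 'finger_gap': 0.08540715910790478}
scene {'camera_matrix': array([[606.90298713,   0.        , 308.16988062],
       [  0.        , 606.90298713, 240.64941138],
       [  0.        ,   0.        ,   1.        ]]), 'rvec': array([ 1.34012104,  2.1137087 , -0.96926648]), 'tvec': array([ 0.21282753, -0.27356173,  1.8217852 ])}
top {'camera_matrix': array([[620.07448724,   0.        , 325.6502599 ],
       [  0.        , 620.07448724, 241.5041427 ],
       [  0.        ,   0.        ,   1.        ]]), 'rvec': array([ 2.16258346, -2.13303961,  0.16357603]), 'tvec': array([0.02530942, 0.58650428, 1.46776547])}
```

View pics/scene0.png

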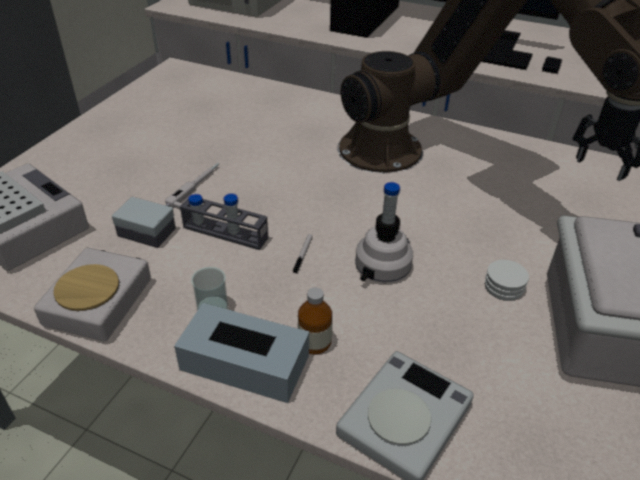

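View pics/top0.png

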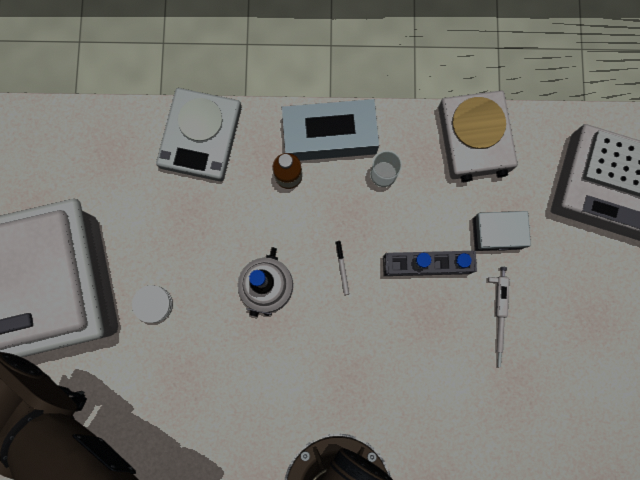

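The scene view shows three blue caps: the mixer tube at about (392,189), and rack caps at about (195,201) and (231,201). The top view has the same caps at (258,278), (424,261) and (464,260). Next I'll triangulate them.

```bash
cat > h.py <<'E'
from workcell import *
import cv2, numpy as np
def blobs(im,lo=(100,120,60),hi=(130,255,255),mina=20):
    m=cv2.inRange(cv2.cvtColor(im,cv2.COLOR_BGR2HSV),lo,hi)
    n,l,s,c=cv2.connectedComponentsWithStats(m)
    return [(c[i].round(1),s[i]) for i in range(1,n) if s[i][4]>=mina],m
def ray(cal,uv):
    R=cv2.Rodrigues(np.array(cal["rvec"]))[0];t=np.array(cal["tvec"]).ravel()
    p=cv2.undistortPoints(np.array([[uv]],float),cal["camera_matrix"],None)[0,0]
    d=R.T@np.array([p[0],p[1],1]); return -R.T@t,d/np.linalg.norm(d)
def onz(cal,uv,z):
    o,d=ray(cal,uv); return o+d*(z-o[2])/d[2]
def tri(c1,u1,c2,u2):
    o1,d1=ray(c1,u1);o2,d2=ray(c2,u2)
    s=np.linalg.lstsq(np.c_[d1,-d2],o2-o1,rcond=None)[0]
    a=o1+s[0]*d1;b=o2+s[1]*d2
    return (a+b)/2,np.linalg.norm(a-b)
def proj(cal,p):
    return cv2.projectPoints(np.array([p],float),cal["rvec"],cal["tvec"],cal["camera_matrix"],None)[0].ravel()
E
python3 - <<'E'
from h import *
np.set_printoptions(precision=4,suppress=True)
S=cv2.imread("pics/scene0.png");T=cv2.imread("pics/top0.png")
cs,ct=get_calibration("scene"),get_calibration("top")
bs,_=blobs(S);bt,_=blobs(T)
for b in bs:print("S",b)
for b in bt:print("T",b)
for a in bs:
  for b in bt:
    p,e=tri(cs,a[0],ct,b[0])
    if e<.01: print(a[0],b[0],p,e)
for n,I,x,y,w,h,k in (("s",S,170,170,260,130,3),("t",T,225,220,270,110,2.9)):
    cv2.imwrite(f"pics/crop_{n}.png",cv2.resize(I[y:y+h,x:x+w],None,fx=k,fy=k,interpolation=cv2.INTER_CUBIC))
E
```

```text
S (array([391.5, 188.6]), array([385, 183,  14,  13, 157], dtype=int32))
S (array([194.7, 199.7]), array([188, 194,  15,  12, 126], dtype=int32))
S (array([230.2, 199.3]), array([224, 194,  13,  12, 128], dtype=int32))
T (array([423.5, 259.5]), array([416, 253,  16,  15, 177], dtype=int32))
T (array([463.9, 259.8]), array([457, 253,  15,  15, 169], dtype=int32))
T (array([256.9, 277.5]), array([249, 270,  17,  16, 207], dtype=int32))
[391.5 188.6] [256.9 277.5] [0.4796 0.1812 0.2222] 0.004168143712074847
[194.7 199.7] [463.9 259.8] [ 0.5403 -0.2922  0.0821] 0.004092101724472725
[230.2 199.3] [423.5 259.5] [ 0.536  -0.1914  0.1127] 0.004331810136136987
```

View pics/crop_t.png

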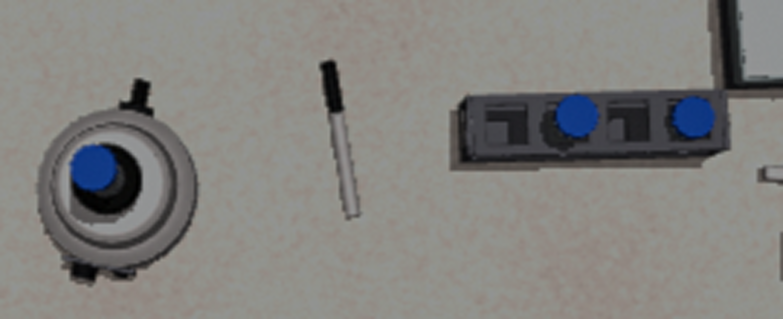

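View pics/crop_s.png

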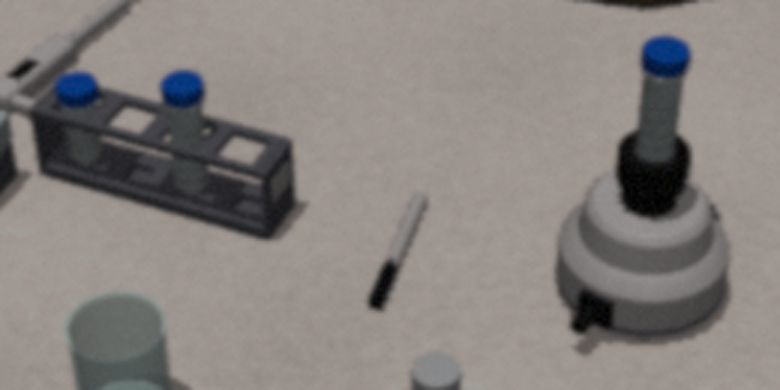

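The top view shows the mixer tube leaning towards the upper left, that is +x and +y. The free rack places are the leftmost one (y≈-0.14) and the one between the two tubes. The jaw should open along world x. I'll move over the mixer and look with the wrist camera.

Request:
servo_tool(steps=[{"xyz": [1.8,-3.4,2],"rotation": [0,0,-6.6],"jaw": 8.5},{"xyz": [1.8,-3.4,2],"rotation": [0,0,-6.6],"jaw": 8.5},{"xyz": [1.8,-3.4,2],"rotation": [0,0,-6.6],"jaw": 8.5},{"xyz": [1.8,-3.4,2],"rotation": [0,0,-6.6],"jaw": 8.5},{"xyz": [1.8,-3.4,2],"rotation": [0,0,-6.6],"jaw": 8.5},{"xyz": [1.8,-3.4,2],"rotation": [0,0,-6.6],"jaw": 8.5},{"xyz": [1.8,-3.4,2],"rotation": [0,0,-6.6],"jaw": 8.5},{"xyz": [1.8,-3.4,1],"rotation": [0,0,-6.6],"jaw": 8.5},{"xyz": [1.8,-3.4,1],"rotation": [0,0,-6.6],"jaw": 8.5},{"xyz": [0,0,0],"rotation": [0,0,-6.6],"jaw": 8.5}], squeeze=50)

```text
clock: 1.1
ee_pos: [0.4165, 0.2526, 0.3928]
tool_rot: [-2.259, -2.175, 0.007]
ft_force: [-0.2, 0.6, -0.7]
finger_gap: 0.085
```

```bash
python3 - <<'E'
from h import *
np.set_printoptions(precision=4,suppress=True)
s=get_state();c=get_calibration("wrist")
im=snapshot("wrist");cv2.imwrite("pics/w1.png",im)
import pickle;pickle.dump((s,c),open("w1.pkl","wb"))
R=cv2.Rodrigues(s["tool_rot"])[0]
print(s["clock"],s["ee_pos"],s["ft_force"]);print(R);print(ray(c,(320,240)))
for b in blobs(im)[0]:print(b, onz(c,b[0],.229))
print(proj(c,s["ee_pos"]))
E
```

```text
1.1 [0.4165 0.2526 0.3928] [-0.2449  0.5931 -0.7388]
[[ 0.0381  0.9992 -0.0075]
 [ 0.9993 -0.0381  0.001 ]
 [ 0.0007 -0.0075 -1.    ]]
(array([0.421 , 0.3269, 0.5357]), array([-0.0176, -0.3036, -0.9526]))
(array([389.6, 283.1]), array([373, 266,  34,  34, 877], dtype=int32)) [0.4809 0.1831 0.229 ]
[318.3393 300.0126]
```

View pics/w1.png

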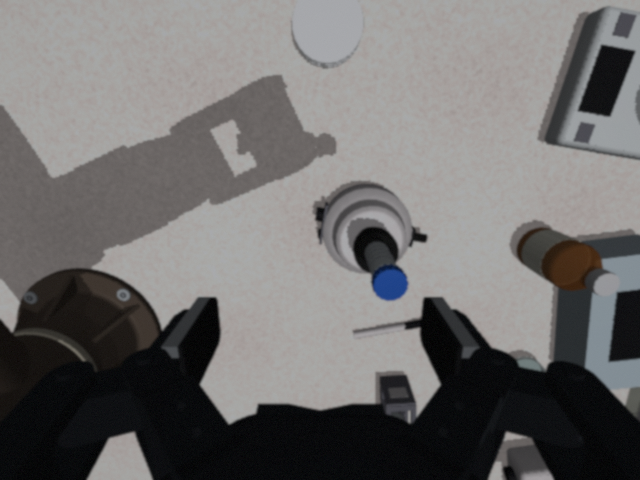

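The wrist view shows the cap at (389,283), the black cup near (376,249) and the white mixer body around (367,227). Next are the cup centre and the tube's lean.

```bash
python3 - <<'E'
from h import *
import pickle
np.set_printoptions(precision=4,suppress=True)
s,c=pickle.load(open("w1.pkl","rb"));cs,ct=get_calibration("scene"),get_calibration("top")
for n,cal,f,x,y,w,h in (("w",c,"w1",300,170,150,150),("t",ct,"top0",230,240,70,80)):
    im=cv2.imread(f"pics/{f}.png")[y:y+h,x:x+w]
    g=cv2.cvtColor(im,cv2.COLOR_BGR2HSV)
    m=((g[...,2]<60)&~cv2.inRange(g,(100,120,60),(130,255,255)).astype(bool)).astype(np.uint8)
    k,l,st,ce=cv2.connectedComponentsWithStats(m)
    for i in range(1,k):
        if st[i][4]>40: print(n,st[i]+[x,y,0,0,0],ce[i]+[x,y],onz(cal,ce[i]+[x,y],.14))
    big=cv2.resize(im,None,fx=5,fy=5,interpolation=cv2.INTER_CUBIC)
    cv2.imwrite(f"pics/mx_{n}.png",big)
E
```

```text
w [316 207   9  15  96] [320.0625 213.6354] [0.415  0.2332 0.14  ]
w [ 353  227   45   51 1351] [373.4589 247.8512] [0.4778 0.1885 0.14  ]
w [410 228  16  17 113] [417.5575 236.4956] [0.5303 0.201  0.14  ]
w [420 298  30  22 536] [434.9104 309.5429] [0.5567 0.1024 0.14  ]
t [266 247  12  13  75] [272.3333 253.7333] [0.542  0.1545 0.14  ]
t [250 270  24  24 278] [263.9856 284.1295] [0.4727 0.1715 0.14  ]
t [248 275  38  31  89] [271.7865 296.6517] [0.4448 0.1532 0.14  ]
t [263 299  26  17  44] [272.9773 310.2727] [0.4144 0.1497 0.14  ]
t [249 310  13   7  54] [253.7963 312.8704] [0.408  0.1925 0.14  ]
```

View pics/mx_w.png

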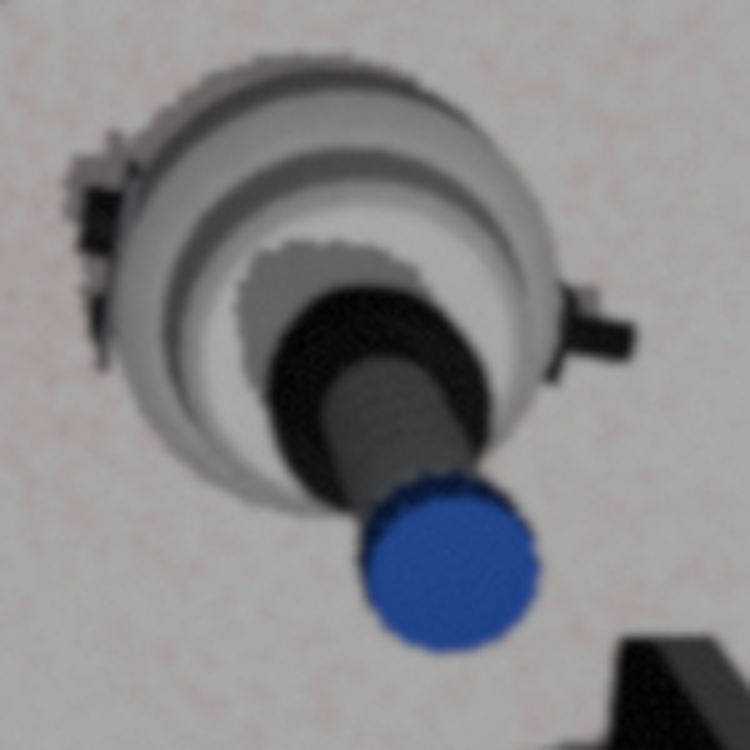

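View pics/mx_t.png

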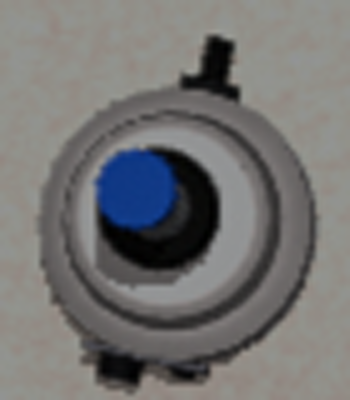

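```bash
python3 - <<'E'
from h import *
import pickle
np.set_printoptions(precision=4,suppress=True)
s,c=pickle.load(open("w1.pkl","rb"));ct=get_calibration("top")
print("rim w",onz(c,(376.2,249.4),.14)[:2],"rim t",onz(ct,(261.2,281.4),.14)[:2])
print("rim right/left w",onz(c,(398.4,250),.14)[:2],onz(c,(354,248.5),.14)[:2],"top edge",onz(c,(374.4,227.4),.14)[:2])
print("cap w",onz(c,(390.2,282.8),.229)[:2],"cap t",onz(ct,(257,277.2),.229)[:2])
# whole-body circle: outer 132 at ~z .0..0.09 (contour of top rim of step, assume .085), inner 84 
print("inner disc w", onz(c,(300+360/5,170+345/5),.115))
# refined edge of rim by threshold in w
im=cv2.imread("pics/w1.png");g=cv2.cvtColor(im,cv2.COLOR_BGR2GRAY)
import numpy as np
pts=[]
ctr=np.array([376.2,249.4])
for a in np.radians(np.r_[-190:11:5]):   # upper half
    rr=np.arange(15,32,.25);xs=ctr[0]+rr*np.cos(a);ys=ctr[1]+rr*np.sin(a)
    v=cv2.remap(g,xs.astype(np.float32)[None],ys.astype(np.float32)[None],cv2.INTER_LINEAR)[0]
    k=np.argmax(v>50)
    if k>0:pts.append(onz(c,(xs[k],ys[k]),.14)[:2])
P=np.array(pts);A=np.c_[2*P,np.ones(len(P))];x=np.linalg.lstsq(A,(P**2).sum(1),rcond=None)[0]
print("circle",x[:2],np.sqrt(x[2]+x[:2]@x[:2]),len(P))
E
```

```text
rim w [0.4811 0.1864] rim t [0.4788 0.1779]
rim right/left w [0.5079 0.1847] [0.4544 0.1885] top edge [0.4787 0.2142]
cap w [0.4814 0.1834] cap t [0.4803 0.1783]
inner disc w [0.4795 0.1918 0.115 ]
circle [0.4787 0.1886] 0.026161588906624622 41
```

Request:
servo_tool(steps=[{"xyz": [1.6,-1.75,-1],"rotation": [0,-0.4,0],"jaw": 8.5},{"xyz": [1.6,-1.75,-1.5],"rotation": [0,0,0],"jaw": 8.5},{"xyz": [1.6,-1.75,-2],"rotation": [0,0,0],"jaw": 8.5},{"xyz": [1.6,-1.75,-2],"rotation": [0,0,0],"jaw": 8.5},{"xyz": [0,0,-1.5],"rotation": [0,0,0],"jaw": 8.5},{"xyz": [0,0,-1],"rotation": [0,0,0],"jaw": 8.5},{"xyz": [0,0,-1],"rotation": [0,0,0],"jaw": 8.5},{"xyz": [0,0,0],"rotation": [0,0,0],"jaw": 8.5},{"xyz": [0,0,0],"rotation": [0,0,0],"jaw": 8.5},{"xyz": [0,0,0],"rotation": [0,0,0],"jaw": 8.5}])

```text
clock: 2.15
ee_pos: [0.4797, 0.1842, 0.2875]
tool_rot: [-2.245, -2.193, 0.001]
ft_force: [-0.2, 0.1, -0.4]
finger_gap: 0.0847
```

```bash
cat >> h.py <<'E'
def wshot(name):
    import pickle
    np.set_printoptions(precision=4,suppress=True)
    s=get_state();c=get_calibration("wrist");im=snapshot("wrist");cv2.imwrite(f"pics/{name}.png",im)
    pickle.dump((s,c),open(name+".pkl","wb"))
    print(s["clock"],s["ee_pos"],s["ft_force"],s["finger_gap"]);print(cv2.Rodrigues(s["tool_rot"])[0])
    return s,c,im
E
python3 - <<'E'
from h import *
s,c,im=wshot("w2")
for b in blobs(im)[0]:print(b, onz(c,b[0],.229))
E
```

```text
2.15 [0.4797 0.1842 0.2875] [-0.2433  0.058  -0.3852] 0.08465255531384774
[[ 0.0236  0.9997 -0.0029]
 [ 0.9997 -0.0236  0.0019]
 [ 0.0019 -0.003  -1.    ]]
(array([321.9, 257.6]), array([ 296,  232,   53,   52, 2087], dtype=int32)) [0.4815 0.1829 0.229 ]
```

View pics/w2.png

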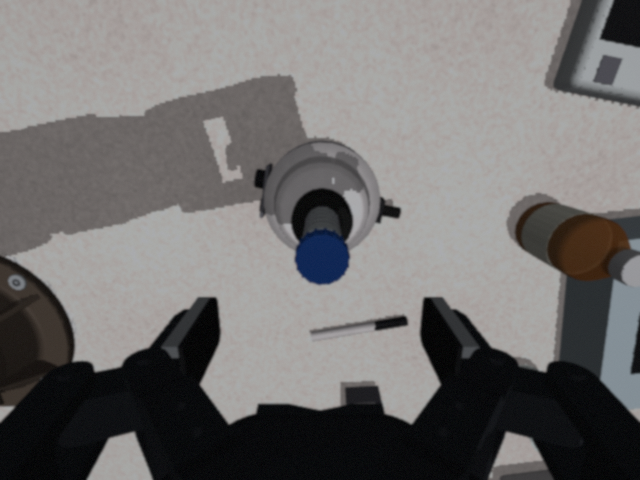

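The wrist view has the cap at (322,258), which puts it at (0.4815, 0.183). That agrees with the first look, so I'll go down and grip.

Request:
servo_tool(steps=[{"xyz": [0.2,-0.1,-1],"rotation": [0,0,0],"jaw": 8.5},{"xyz": [0,0,-1.5],"rotation": [0,0,0],"jaw": 8.5},{"xyz": [0,0,-1.5],"rotation": [0,0,0],"jaw": 8.5},{"xyz": [0,0,-1.5],"rotation": [0,0,0],"jaw": 8.5},{"xyz": [0,0,-1.5],"rotation": [0,0,0],"jaw": 8.5},{"xyz": [0,0,-1],"rotation": [0,0,0],"jaw": 8.5},{"xyz": [0,0,-0.5],"rotation": [0,0,0],"jaw": 8.5},{"xyz": [0,0,0],"rotation": [0,0,0],"jaw": 8.5},{"xyz": [0,0,0],"rotation": [0,0,0],"jaw": 6},{"xyz": [0,0,0],"rotation": [0,0,0],"jaw": 4.5}])

```text
clock: 3.2
ee_pos: [0.483, 0.1834, 0.1997]
tool_rot: [-2.246, -2.196, -0.007]
ft_force: [0.3, -0.2, 0.2]
finger_gap: 0.0584
```

Request:
servo_tool(steps=[{"xyz": [0,0,0],"rotation": [0,0,0],"jaw": 3.8},{"xyz": [0,0,0],"rotation": [0,0,0],"jaw": 3.4},{"xyz": [0,0,0],"rotation": [0,0,0],"jaw": 3},{"xyz": [0,0,0],"rotation": [0,0,0],"jaw": 2.5},{"xyz": [0,0,0],"rotation": [0,0,0],"jaw": 2.5},{"xyz": [0,0,0],"rotation": [0,0,0],"jaw": 2.5},{"xyz": [0,0,0],"rotation": [0,0,0],"jaw": 2.5},{"xyz": [0,0,0],"rotation": [0,0,0],"jaw": 2.5},{"xyz": [0,0,0],"rotation": [0,0,0],"jaw": 2.5},{"xyz": [0,0,0],"rotation": [0,0,0],"jaw": 2.5}], squeeze=50)

```text
clock: 4.2
ee_pos: [0.4833, 0.1835, 0.2008]
tool_rot: [2.246, 2.196, 0.01]
ft_force: [0.6, 0.2, -0.5]
finger_gap: 0.0322
```

```bash
python3 - <<'E'
from h import *
s,c,im=wshot("w3")
for b in blobs(im)[0]:print(b, onz(c,b[0],.229))
E
```

```text
4.2 [0.4833 0.1835 0.2008] [ 0.6398  0.2471 -0.4529] 0.0321564253819745
[[ 0.0224  0.9997  0.0051]
 [ 0.9997 -0.0224  0.0038]
 [ 0.0039  0.005  -1.    ]]
(array([320. , 330.5]), array([ 277,  285,   86,   90, 6129], dtype=int32)) [0.4839 0.1853 0.229 ]
```

View pics/w3.png

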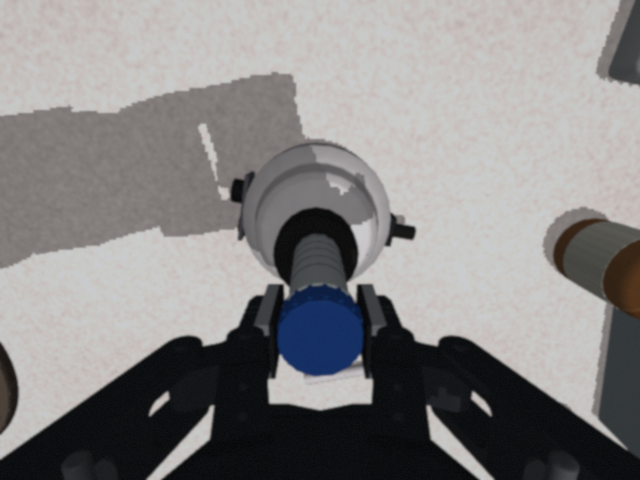

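Gripped, with an opening of 32 mm. Lift straight up, then go to a look-out pose short of the rack.

Request:
servo_tool(steps=[{"xyz": [0,0,1],"rotation": [0,0,0],"jaw": 2.5},{"xyz": [0,0,2],"rotation": [0,0,0],"jaw": 2.5},{"xyz": [0,0,3],"rotation": [0,0,0],"jaw": 2.5},{"xyz": [0,0,3],"rotation": [0,0,0],"jaw": 2.5},{"xyz": [0,-2,3],"rotation": [0,0,0],"jaw": 2.5},{"xyz": [-0.3,-3.5,2],"rotation": [0,0,0],"jaw": 2.5},{"xyz": [-0.3,-4,1],"rotation": [0,0,0],"jaw": 2.5},{"xyz": [-0.3,-4,0],"rotation": [0,0,0],"jaw": 2.5},{"xyz": [-0.3,-4,0],"rotation": [0,0,0],"jaw": 2.5},{"xyz": [-0.2,-4,0],"rotation": [0,0,0],"jaw": 2.5}])

```text
clock: 5.25
ee_pos: [0.4662, -0.035, 0.3643]
tool_rot: [2.233, 2.201, 0.015]
ft_force: [0.5, -1.1, -0.9]
finger_gap: 0.0324
```

Request:
servo_tool(steps=[{"xyz": [-0.1,-3.5,0],"rotation": [0,0,0],"jaw": 2.5},{"xyz": [0,-1,0],"rotation": [0,0,0],"jaw": 2.5},{"xyz": [0,0,0],"rotation": [0,0,0],"jaw": 2.5},{"xyz": [0,0,0],"rotation": [0,0,0],"jaw": 2.5},{"xyz": [0,0,0],"rotation": [0,0,0],"jaw": 2.5},{"xyz": [0,0,0],"rotation": [0,0,0],"jaw": 2.5},{"xyz": [0,0,0],"rotation": [0,0,0],"jaw": 2.5},{"xyz": [0,0,0],"rotation": [0,0,0],"jaw": 2.5},{"xyz": [0,0,0],"rotation": [0,0,0],"jaw": 2.5},{"xyz": [0,0,0],"rotation": [0,0,0],"jaw": 2.5}])

```text
clock: 6.25
ee_pos: [0.4642, -0.0809, 0.3674]
tool_rot: [2.232, 2.2, 0.017]
ft_force: [0.0, -0.1, -1.1]
finger_gap: 0.0323
```

```bash
python3 - <<'E'
from h import *
s,c,im=wshot("w4")
cv2.imwrite("pics/s4.png",snapshot("scene"))
cv2.imwrite("pics/t4.png",snapshot("top"))
E
```

```text
6.25 [ 0.4642 -0.0809  0.3674] [ 0.0093 -0.1398 -1.125 ] 0.032338329575446974
[[ 0.0145  0.9998  0.0134]
 [ 0.9999 -0.0146  0.002 ]
 [ 0.0022  0.0134 -0.9999]]
```

View pics/w4.png

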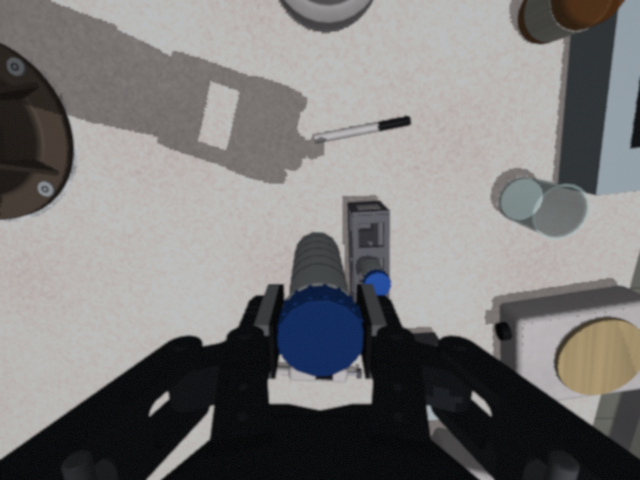

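View pics/s4.png

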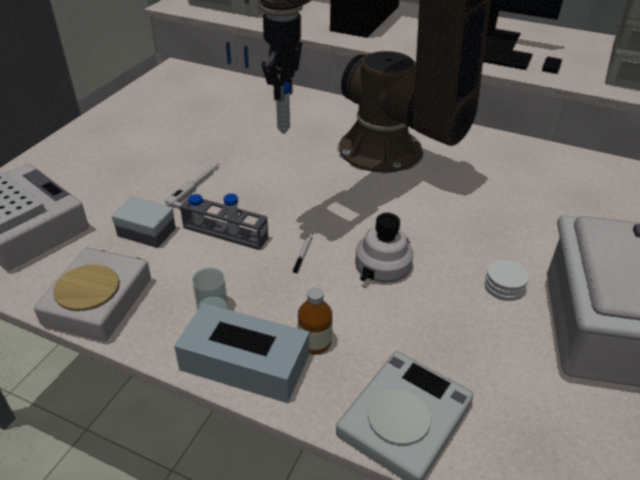

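The wrist view shows the free end hole at about (371,234) and the tall tube's cap at (376,283). I'll crop for precision.

```bash
python3 - <<'E'
from h import *
im=cv2.imread("pics/w4.png")[190:300,330:410]
cv2.imwrite("pics/r4.png",cv2.resize(im,None,fx=7,fy=5.4*7/5.4*5/7*7/5,interpolation=cv2.INTER_CUBIC)[:600])
im=cv2.imread("pics/s4.png")[60:150,240:330]
cv2.imwrite("pics/sg4.png",cv2.resize(im,None,fx=6,fy=6,interpolation=cv2.INTER_CUBIC))
E
```

```text
(no output)
```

View pics/r4.png

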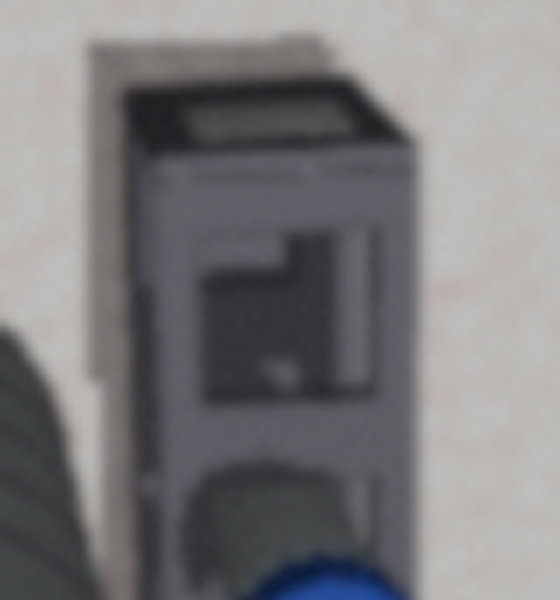

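View pics/sg4.png

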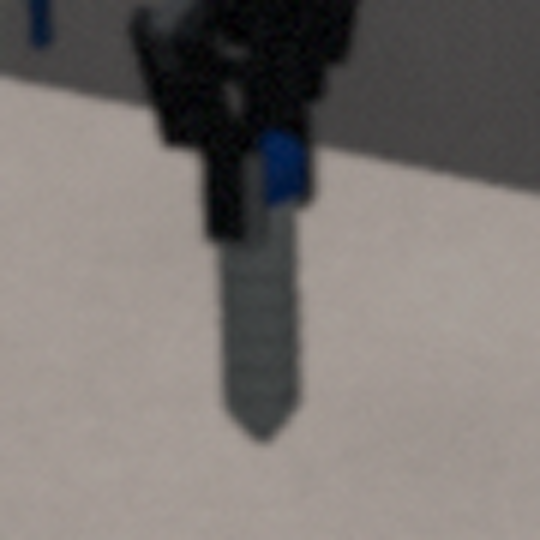

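```bash
python3 - <<'E'
from h import *
import pickle
np.set_printoptions(precision=4,suppress=True)
s,c=pickle.load(open("w4.pkl","rb"));ct=get_calibration("top");cs=get_calibration("scene")
f=lambda x,y,z=.07:onz(c,((x+.5)/7-.5+330,(y+.5)/7-.5+190),z)[:2]
H=np.array([f(193,233),f(379,231),f(203,402),f(380,402)])
print(H,H.mean(0))
E1=np.array([f(140,152),f(417,147)]);print("end",E1,np.linalg.norm(E1[0]-E1[1]),E1.mean(0))
im=cv2.imread("pics/w4.png")
for b in blobs(im)[0]:print(b[0],b[1],onz(c,b[0],.119))
T=cv2.imread("pics/top0.png")
for b in blobs(T)[0]:print("top",b[0],onz(ct,b[0],.119)[:2],onz(ct,b[0],.087)[:2])
for d in ("top0",): pass
# scene: tube tip held
S=lambda x,y:((x+.5)/6-.5+240,(y+.5)/6-.5+60)
e=s["ee_pos"];print("ee",e)
tz=.3674-.0875   # tip z if grasp as planned
print("tip scene at z",onz(cs,S(263,440),tz))
print("tool axis at TCP proj", (proj(cs,e)-[240,60])*6)
for y,xl,xr in ((250,221,298),(300,222,298),(350,223,298),(400,226,299)): print((xl+xr)/2,y)
a=e+[0,0,-.0];b=e+[0,0,-.07];print((proj(cs,a)-[240,60])*6,(proj(cs,b)-[240,60])*6)
E
```

```text
[[ 0.5176 -0.1238]
 [ 0.5526 -0.124 ]
 [ 0.5201 -0.1574]
 [ 0.5542 -0.158 ]] [ 0.5361 -0.1408]
end [[ 0.5074 -0.108 ]
 [ 0.5591 -0.1079]] 0.05168884215173187 [ 0.5333 -0.108 ]
[377.9 281.6] [363 270  27  26 473] [ 0.5386 -0.1862  0.119 ]
[320.  332.4] [ 277  285   86   92 5824] [ 0.466  -0.2562  0.119 ]
top [423.5 259.5] [ 0.5362 -0.1924] [ 0.54   -0.1976]
top [463.9 259.8] [ 0.5368 -0.2856] [ 0.5406 -0.2929]
top [256.9 277.5] [0.4893 0.1901] [0.4921 0.1935]
ee [ 0.4642 -0.0809  0.3674]
tip scene at z [ 0.4603 -0.082   0.2799]
tool axis at TCP proj [253.4136 226.8897]
259.5 250
260.0 300
260.5 350
262.5 400
[253.4136 226.8897] [257.5843 401.3617]
```

```bash
python3 - <<'E'
from h import *
import pickle
np.set_printoptions(precision=4,suppress=True)
s,c=pickle.load(open("w4.pkl","rb"))
R=cv2.Rodrigues(s["tool_rot"])[0];e=s["ee_pos"]
P=lambda x,z: proj(c,e+R@np.array([x,0,z]))   # tool frame
for dx in (-.003,0,.003): print(dx,"captop",P(dx,-.026),"tip",P(dx,.089),"cone base edge +x side",P(dx+.0145,.074), "tip edge",P(dx+.0035,.089))
im=cv2.imread("pics/w4.png")[215:385,260:380]
cv2.imwrite("pics/tb4.png",cv2.resize(im,None,fx=4,fy=4,interpolation=cv2.INTER_CUBIC)[:600])
E
```

```text
-0.003 captop [318.0965 338.446 ] tip [318.7747 244.544 ] cone base edge +x side [318.7057 230.7517] tip edge [318.771  239.8217]
0 captop [318.0863 331.6933] tip [318.7716 240.4988] cone base edge +x side [318.702  226.3176] tip edge [318.7679 235.7421]
0.003 captop [318.0759 324.8507] tip [318.7684 236.4241] cone base edge +x side [318.6984 221.8484] tip edge [318.7647 231.6326]
```

View pics/tb4.png

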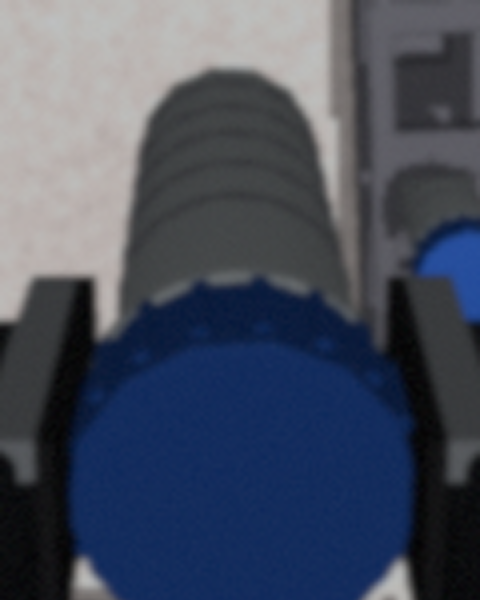

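The held tube looks upright, about 3 mm to the -y side of the tool axis. The hole centre is about (0.5355, -0.141) in the same camera. I'll aim for TCP (0.5345, -0.1385) and level the tool.

Request:
servo_tool(steps=[{"xyz": [1.5,-1.2,-1],"rotation": [0,0.4,0],"jaw": 2.5},{"xyz": [2,-1.6,-2],"rotation": [0,0.4,0],"jaw": 2.5},{"xyz": [2,-1.6,-3],"rotation": [0,0,0],"jaw": 2.5},{"xyz": [1.3,-1.1,-3],"rotation": [0,0,0],"jaw": 2.5},{"xyz": [0,0,-3],"rotation": [0,0,0],"jaw": 2.5},{"xyz": [0,0,-2.5],"rotation": [0,0,0],"jaw": 2.5},{"xyz": [0,0,-1.5],"rotation": [0,0,0],"jaw": 2.5},{"xyz": [0,0,-1],"rotation": [0,0,0],"jaw": 2.5},{"xyz": [0,0,0],"rotation": [0,0,0],"jaw": 2.5},{"xyz": [0,0,0],"rotation": [0,0,0],"jaw": 2.5}])

```text
clock: 7.4
ee_pos: [0.5351, -0.1393, 0.1919]
tool_rot: [2.238, 2.202, 0.004]
ft_force: [-1.0, -0.6, -1.0]
finger_gap: 0.0323
```

```bash
python3 - <<'E'
from h import *
s,c,im=wshot("w5")
print("hole proj center",proj(c,(.5355,-.1412,.07)))
cv2.imwrite("pics/w5c.png",cv2.resize(im[190:340,240:440],None,fx=4,fy=4,interpolation=cv2.INTER_CUBIC))
S=snapshot("scene");cv2.imwrite("pics/s5.png",cv2.resize(S[130:260,160:300],None,fx=4.5,fy=4.5,interpolation=cv2.INTER_CUBIC))
T=snapshot("top");cv2.imwrite("pics/t5.png",cv2.resize(T[210:310,340:500],None,fx=4.5,fy=4.5,interpolation=cv2.INTER_CUBIC))
E
```

```text
7.4 [ 0.5351 -0.1393  0.1919] [-0.9526 -0.608  -0.9599] 0.03231533097500689
[[ 0.0162  0.9999  0.003 ]
 [ 0.9999 -0.0162  0.0007]
 [ 0.0008  0.003  -1.    ]]
hole proj center [319.0347 230.2475]
```

View pics/w5c.png

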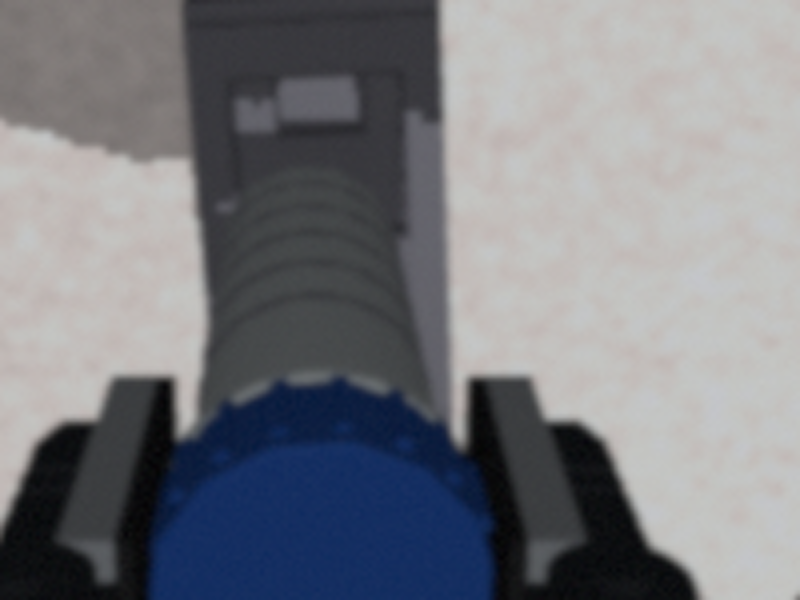

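View pics/s5.png

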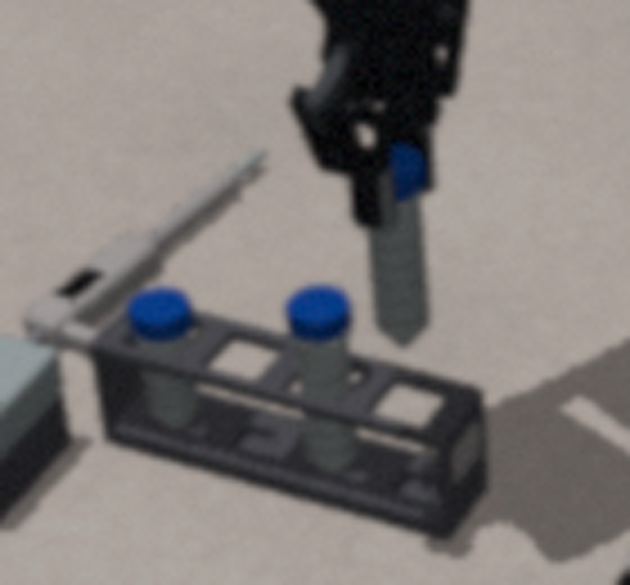

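In the wrist crop the hole is about 1.3 mm towards +x of the tube. I'll nudge it, then go down with the tip into the hole.

Request:
servo_tool(steps=[{"xyz": [0.1,0.1,-0.5],"rotation": [0,0,0],"jaw": 2.5},{"xyz": [0,0,-1],"rotation": [0,0,0],"jaw": 2.5},{"xyz": [0,0,-1],"rotation": [0,0,0],"jaw": 2.5},{"xyz": [0,0,-0.5],"rotation": [0,0,0],"jaw": 2.5},{"xyz": [0,0,-0.5],"rotation": [0,0,0],"jaw": 2.5},{"xyz": [0,0,-0.5],"rotation": [0,0,0],"jaw": 2.5},{"xyz": [0,0,-0.5],"rotation": [0,0,0],"jaw": 2.5},{"xyz": [0,0,-0.5],"rotation": [0,0,0],"jaw": 2.5},{"xyz": [0,0,0],"rotation": [0,0,0],"jaw": 2.5},{"xyz": [0,0,0],"rotation": [0,0,0],"jaw": 2.5}])

```text
clock: 8.55
ee_pos: [0.5364, -0.1382, 0.1387]
tool_rot: [2.236, 2.201, 0.006]
ft_force: [0.2, 0.2, -1.0]
finger_gap: 0.0323
```

```bash
python3 - <<'E'
from h import *
s,c,im=wshot("w6")
cv2.imwrite("pics/w6c.png",cv2.resize(im[190:340,240:440],None,fx=4,fy=4,interpolation=cv2.INTER_CUBIC))
S=snapshot("scene");cv2.imwrite("pics/s6.png",cv2.resize(S[130:260,160:300],None,fx=4.5,fy=4.5,interpolation=cv2.INTER_CUBIC))
E
```

```text
8.55 [ 0.5364 -0.1382  0.1387] [ 0.1859  0.2054 -0.9591] 0.032283113652894824
[[ 0.016   0.9999  0.0054]
 [ 0.9999 -0.016  -0.0002]
 [-0.0001  0.0055 -1.    ]]
```

View pics/w6c.png

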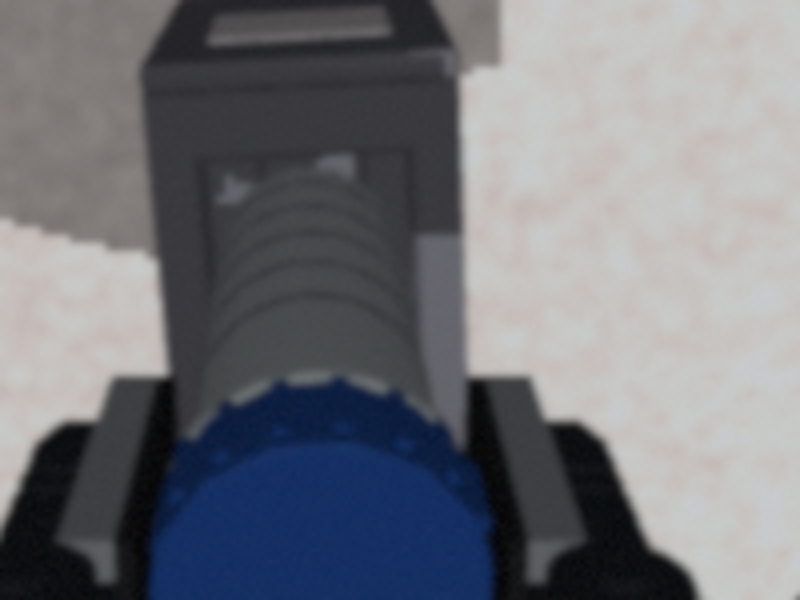

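View pics/s6.png

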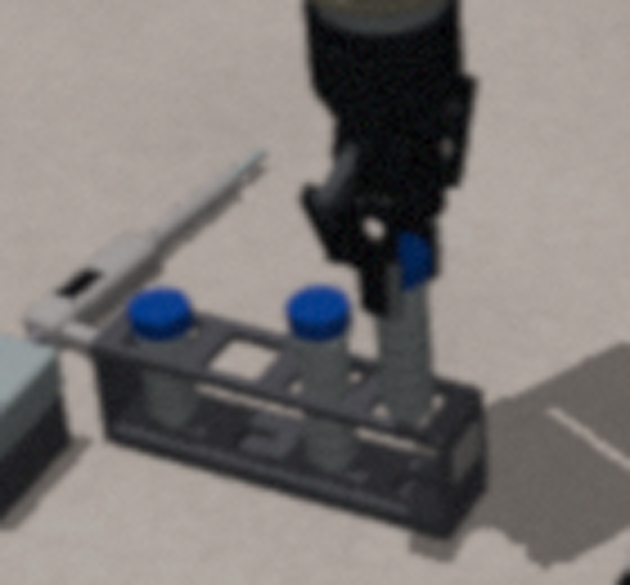

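The tip is centred in the hole and there is no contact force. Continue down.

Request:
servo_tool(steps=[{"xyz": [0,0,-0.6],"rotation": [0,0,0],"jaw": 2.5},{"xyz": [0,0,-0.8],"rotation": [0,0,0],"jaw": 2.5},{"xyz": [0,0,-0.8],"rotation": [0,0,0],"jaw": 2.5},{"xyz": [0,0,-0.7],"rotation": [0,0,0],"jaw": 2.5},{"xyz": [0,0,-0.5],"rotation": [0,0,0],"jaw": 2.5},{"xyz": [0,0,-0.4],"rotation": [0,0,0],"jaw": 2.5},{"xyz": [0,0,-0.3],"rotation": [0,0,0],"jaw": 2.5},{"xyz": [0,0,-0.3],"rotation": [0,0,0],"jaw": 2.5},{"xyz": [0,0,-0.1],"rotation": [0,0,0],"jaw": 2.5},{"xyz": [0,0,0],"rotation": [0,0,0],"jaw": 2.5}])

```text
clock: 9.65
ee_pos: [0.5368, -0.1384, 0.0908]
tool_rot: [2.235, 2.2, 0.007]
ft_force: [-1.1, 0.3, 0.2]
finger_gap: 0.0325
```

Request:
servo_tool(steps=[{"xyz": [0,0,-0.1],"rotation": [0,0,0],"jaw": 2.5},{"xyz": [0,0,-0.1],"rotation": [0,0,0],"jaw": 2.5},{"xyz": [0,0,-0.1],"rotation": [0,0,0],"jaw": 2.5},{"xyz": [0,0,-0.1],"rotation": [0,0,0],"jaw": 2.5},{"xyz": [0,0,0],"rotation": [0,0,0],"jaw": 2.5},{"xyz": [0,0,0],"rotation": [0,0,0],"jaw": 2.5},{"xyz": [0,0,0],"rotation": [0,0,0],"jaw": 2.5},{"xyz": [0,0,0],"rotation": [0,0,0],"jaw": 2.5},{"xyz": [0,0,0],"rotation": [0,0,0],"jaw": 2.5},{"xyz": [0,0,0],"rotation": [0,0,0],"jaw": 2.5}])

```text
clock: 10.65
ee_pos: [0.5374, -0.1389, 0.0908]
tool_rot: [2.231, 2.197, 0.009]
ft_force: [-0.0, 0.4, 1.8]
finger_gap: 0.0324
```

Bottomed out: z is steady at 0.0908 and the upward force is growing. Release and rise.

Request:
servo_tool(steps=[{"xyz": [0,0,0],"rotation": [0,0,0],"jaw": 4},{"xyz": [0,0,0],"rotation": [0,0,0],"jaw": 5},{"xyz": [0,0,0],"rotation": [0,0,0],"jaw": 7},{"xyz": [0,0,0],"rotation": [0,0,0],"jaw": 8.5},{"xyz": [0,0,0],"rotation": [0,0,0],"jaw": 8.5},{"xyz": [0,0,1],"rotation": [0,0,0],"jaw": 8.5},{"xyz": [0,0,2],"rotation": [0,0,0],"jaw": 8.5},{"xyz": [0,0,3],"rotation": [0,0,0],"jaw": 8.5},{"xyz": [0,0,3],"rotation": [0,0,0],"jaw": 8.5},{"xyz": [0,0,0],"rotation": [0,0,0],"jaw": 8.5}])

```text
clock: 11.65
ee_pos: [0.537, -0.1388, 0.1859]
tool_rot: [2.232, 2.198, 0.008]
ft_force: [0.3, 0.3, -0.1]
finger_gap: 0.085
```

```bash
python3 - <<'E'
from h import *
s,c,im=wshot("w7")
for b in blobs(im)[0]:print(b, onz(c,b[0],.119))
S=snapshot("scene");cv2.imwrite("pics/s7.png",cv2.resize(S[130:260,160:300],None,fx=4.5,fy=4.5,interpolation=cv2.INTER_CUBIC))
E
```

```text
11.65 [ 0.537  -0.1388  0.1859] [ 0.3124  0.3058 -0.1148] 0.0849739918886882
[[ 0.0153  0.9998  0.01  ]
 [ 0.9999 -0.0153 -0.0028]
 [-0.0026  0.01   -0.9999]]
(array([312.4, 248.9]), array([ 287,  221,   52,   55, 2160], dtype=int32)) [ 0.5337 -0.1374  0.119 ]
(array([320. , 319.7]), array([ 296,  296,   49,   48, 1842], dtype=int32)) [ 0.5378 -0.1889  0.119 ]
(array([325.4, 399.1]), array([306, 387,  40,  24, 713], dtype=int32)) [ 0.5408 -0.2558  0.119 ]
```

View pics/w7.png

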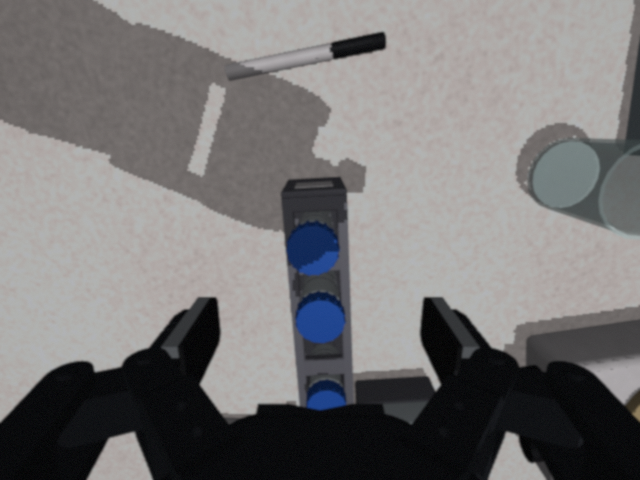

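View pics/s7.png

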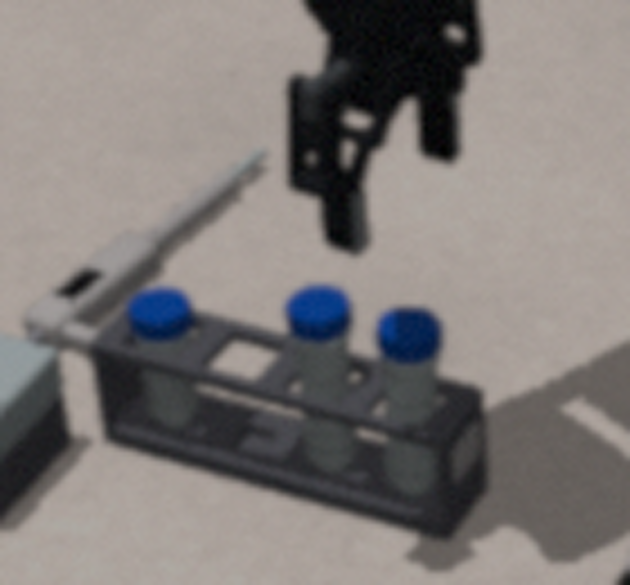

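tube_done stands in the end place at the same height as tube_next. tube_next's cap is at about (0.5378, -0.189), so I'll level the tool and move over it.

Request:
servo_tool(steps=[{"xyz": [0,-1.5,0],"rotation": [0.15,0.3,0],"jaw": 8.5},{"xyz": [0,-2,0],"rotation": [0,0.3,0],"jaw": 8.5},{"xyz": [0,-1.6,0],"rotation": [0,0,0],"jaw": 8.5},{"xyz": [0,0,-1.5],"rotation": [0,0,0],"jaw": 8.5},{"xyz": [0,0,-1.5],"rotation": [0,0,0],"jaw": 8.5},{"xyz": [0,0,-1],"rotation": [0,0,0],"jaw": 8.5},{"xyz": [0,0,0],"rotation": [0,0,0],"jaw": 8.5},{"xyz": [0,0,0],"rotation": [0,0,0],"jaw": 8.5},{"xyz": [0,0,0],"rotation": [0,0,0],"jaw": 8.5},{"xyz": [0,0,0],"rotation": [0,0,0],"jaw": 8.5}])

```text
clock: 12.75
ee_pos: [0.534, -0.1964, 0.1371]
tool_rot: [-2.232, -2.194, 0.008]
ft_force: [-0.2, 0.6, -0.3]
finger_gap: 0.0846
```

```bash
python3 - <<'E'
from h import *
s,c,im=wshot("w8")
for b in blobs(im)[0]:print(b, onz(c,b[0],.119))
E
```

```text
12.75 [ 0.534  -0.1964  0.1371] [-0.1905  0.6383 -0.3315] 0.08463431992004607
[[ 0.017   0.9998 -0.0121]
 [ 0.9998 -0.017   0.005 ]
 [ 0.0048 -0.0121 -0.9999]]
(array([320.4, 161.7]), array([ 283,  124,   76,   77, 4344], dtype=int32)) [ 0.5358 -0.1358  0.119 ]
(array([325.8, 268.2]), array([ 292,  233,   68,   70, 3606], dtype=int32)) [ 0.5376 -0.1881  0.119 ]
(array([333.1, 386.2]), array([ 308,  361,   51,   50, 1958], dtype=int32)) [ 0.5409 -0.2592  0.119 ]
```

View pics/w8.png

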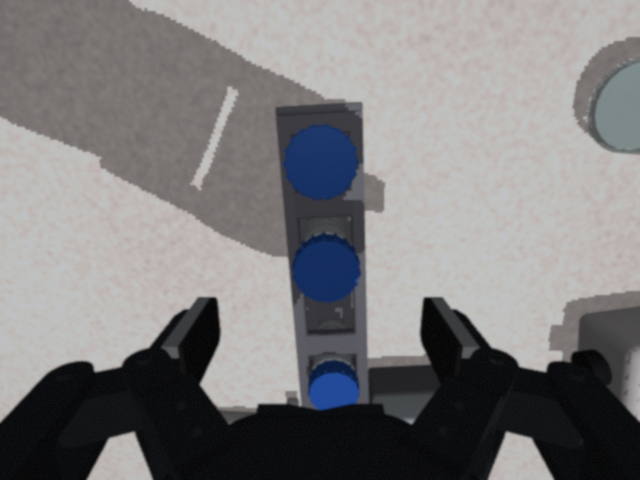

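Request:
servo_tool(steps=[{"xyz": [0.3,0.5,0],"rotation": [-0.15,-0.35,0],"jaw": 8.5},{"xyz": [0,0,-0.5],"rotation": [0,0,0],"jaw": 8.5},{"xyz": [0,0,-1],"rotation": [0,0,0],"jaw": 8.5},{"xyz": [0,0,-1],"rotation": [0,0,0],"jaw": 8.5},{"xyz": [0,0,-1],"rotation": [0,0,0],"jaw": 8.5},{"xyz": [0,0,-0.5],"rotation": [0,0,0],"jaw": 8.5},{"xyz": [0,0,-0.4],"rotation": [0,0,0],"jaw": 8.5},{"xyz": [0,0,0],"rotation": [0,0,0],"jaw": 8.5},{"xyz": [0,0,0],"rotation": [0,0,0],"jaw": 8.5},{"xyz": [0,0,0],"rotation": [0,0,0],"jaw": 8.5}])

```text
clock: 13.8
ee_pos: [0.5373, -0.1905, 0.0892]
tool_rot: [-2.236, -2.2, 0.004]
ft_force: [-0.5, -0.5, 0.4]
finger_gap: 0.0853
```

```bash
python3 - <<'E'
from h import *
s=get_state();np.set_printoptions(precision=4,suppress=True);print(cv2.Rodrigues(s["tool_rot"])[0],s["ee_pos"])
E
```

```text
[[ 0.0163  0.9999 -0.0053]
 [ 0.9999 -0.0163  0.0021]
 [ 0.002  -0.0053 -1.    ]] [ 0.5373 -0.1905  0.0892]
```

Request:
servo_tool(steps=[{"xyz": [0,0,0.15],"rotation": [0,-0.1,0],"jaw": 7},{"xyz": [0,0,0],"rotation": [0,0,0],"jaw": 5.5},{"xyz": [0,0,0],"rotation": [0,0,0],"jaw": 4.4},{"xyz": [0,0,0],"rotation": [0,0,0],"jaw": 3.8},{"xyz": [0,0,0],"rotation": [0,0,0],"jaw": 3.4},{"xyz": [0,0,0],"rotation": [0,0,0],"jaw": 3},{"xyz": [0,0,0],"rotation": [0,0,0],"jaw": 2.5},{"xyz": [0,0,0],"rotation": [0,0,0],"jaw": 2.5},{"xyz": [0,0,0],"rotation": [0,0,0],"jaw": 2.5},{"xyz": [0,0,0],"rotation": [0,0,0],"jaw": 2.5}], squeeze=60)

```text
clock: 14.8
ee_pos: [0.5377, -0.1908, 0.0922]
tool_rot: [-2.238, -2.202, 0.0]
ft_force: [-0.5, -1.3, 0.8]
finger_gap: 0.032
```

Request:
servo_tool(steps=[{"xyz": [0,0,0],"rotation": [0,0,0],"jaw": 2.5},{"xyz": [0,0,0],"rotation": [0,0,0],"jaw": 2.5},{"xyz": [0,0,0],"rotation": [0,0,0],"jaw": 2.5},{"xyz": [0,0,0],"rotation": [0,0,0],"jaw": 2.5},{"xyz": [0,0,0],"rotation": [0,0,0],"jaw": 2.5},{"xyz": [0,0,1],"rotation": [0,0,0],"jaw": 2.5},{"xyz": [0,0,1.5],"rotation": [0,0,0],"jaw": 2.5},{"xyz": [0,0,1.5],"rotation": [0,0,0],"jaw": 2.5},{"xyz": [0,0,1.5],"rotation": [0,0,0],"jaw": 2.5},{"xyz": [0,0,0],"rotation": [0,0,0],"jaw": 2.5}])

```text
clock: 15.8
ee_pos: [0.5374, -0.1905, 0.1505]
tool_rot: [-2.237, -2.201, 0.001]
ft_force: [-0.5, -0.9, -0.3]
finger_gap: 0.0322
```

```bash
python3 - <<'E'
from h import *
s,c,im=wshot("w9")
for b in blobs(im)[0]:print(b)
E
```

```text
15.8 [ 0.5374 -0.1905  0.1505] [-0.5323 -0.8542 -0.3481] 0.03217871422074733
[[ 0.0163  0.9999 -0.0025]
 [ 0.9999 -0.0163  0.0017]
 [ 0.0016 -0.0025 -1.    ]]
(array([313.5, 171.4]), array([ 280,  137,   68,   70, 3627], dtype=int32))
(array([321.5, 335.9]), array([ 278,  278,   85,  127, 7697], dtype=int32))
```

View pics/w9.png

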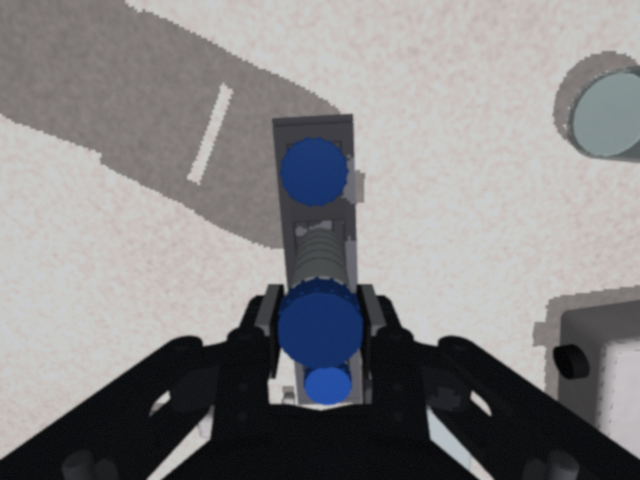

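tube_next is held upright and well centred in the grip. Lift clear, then move to a look-out beside the mixer with the camera over the cup.

Request:
servo_tool(steps=[{"xyz": [0,0,2],"rotation": [0,0,0],"jaw": 2.5},{"xyz": [0,0,3],"rotation": [0,0,0],"jaw": 2.5},{"xyz": [0,0,3.5],"rotation": [0,0,0],"jaw": 2.5},{"xyz": [0,0,3.5],"rotation": [0,0,0],"jaw": 2.5},{"xyz": [0,0,3],"rotation": [0,0,0],"jaw": 2.5},{"xyz": [0,2,2],"rotation": [0,0,0],"jaw": 2.5},{"xyz": [-0.5,3.5,0],"rotation": [0,0,0],"jaw": 2.5},{"xyz": [-0.8,4,0],"rotation": [0,0,0],"jaw": 2.5},{"xyz": [-0.8,4,0],"rotation": [0,0,0],"jaw": 2.5},{"xyz": [-0.8,4,0],"rotation": [0,0,0],"jaw": 2.5}])

```text
clock: 16.85
ee_pos: [0.5044, -0.013, 0.3181]
tool_rot: [-2.237, -2.185, 0.008]
ft_force: [0.9, 0.2, -0.6]
finger_gap: 0.0321
```

Request:
servo_tool(steps=[{"xyz": [-0.8,4,0],"rotation": [0,0,0],"jaw": 2.5},{"xyz": [-0.8,4,0],"rotation": [0,0,0],"jaw": 2.5},{"xyz": [-0.8,4,0],"rotation": [0,0,0],"jaw": 2.5},{"xyz": [0,1.5,0],"rotation": [0,0,0],"jaw": 2.5},{"xyz": [0,0,0],"rotation": [0,0,0],"jaw": 2.5},{"xyz": [0,0,0],"rotation": [0,0,0],"jaw": 2.5},{"xyz": [0,0,0],"rotation": [0,0,0],"jaw": 2.5},{"xyz": [0,0,0],"rotation": [0,0,0],"jaw": 2.5},{"xyz": [0,0,0],"rotation": [0,0,0],"jaw": 2.5},{"xyz": [0,0,0],"rotation": [0,0,0],"jaw": 2.5}])

```text
clock: 17.85
ee_pos: [0.4767, 0.1279, 0.3133]
tool_rot: [-2.232, -2.183, 0.016]
ft_force: [0.2, -0.7, -0.5]
finger_gap: 0.032
```

```bash
python3 - <<'E'
from h import *
s,c,im=wshot("w10")
cv2.imwrite("pics/t10.png",snapshot("top"));cv2.imwrite("pics/s10.png",snapshot("scene"))
E
```

```text
17.85 [0.4767 0.1279 0.3133] [ 0.1752 -0.6788 -0.5211] 0.031955609594610856
[[ 0.0225  0.9995 -0.021 ]
 [ 0.9997 -0.0224  0.0065]
 [ 0.006  -0.0211 -0.9998]]
```

View pics/w10.png

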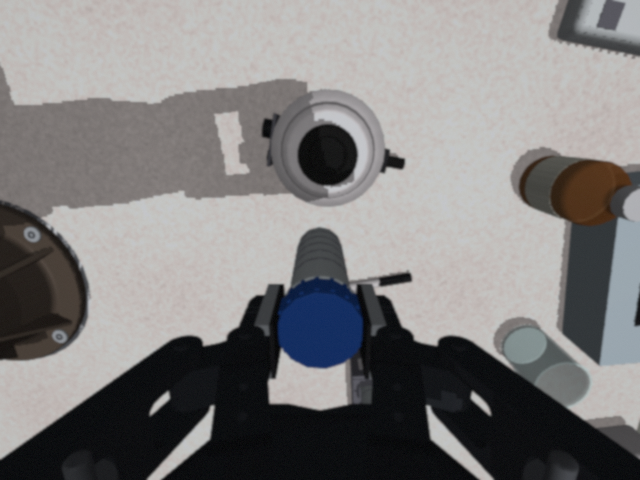

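View pics/s10.png

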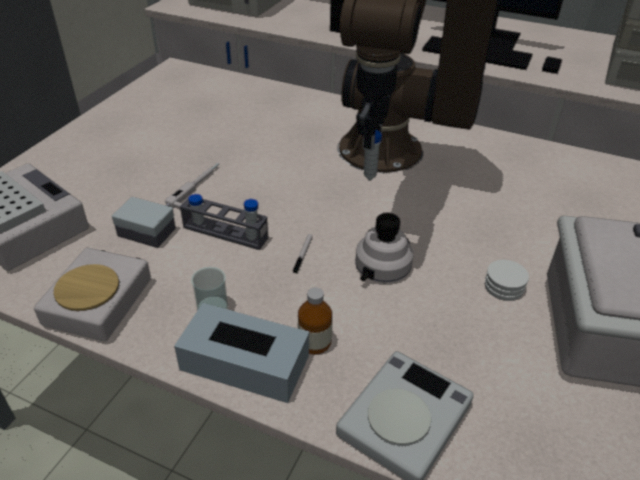

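The wrist view shows the empty cup clearly at about (328,155). Fit its rim.

```bash
python3 - <<'E'
from h import *
import pickle
np.set_printoptions(precision=4,suppress=True)
s,c=pickle.load(open("w10.pkl","rb"));e=s["ee_pos"];R=cv2.Rodrigues(s["tool_rot"])[0]
im=cv2.imread("pics/w10.png");g=cv2.cvtColor(im,cv2.COLOR_BGR2GRAY)
m=(g[110:200,290:365]<45).astype(np.uint8)
n,l,st,ce=cv2.connectedComponentsWithStats(m)
i=1+np.argmax(st[1:,4]);print(st[i],ce[i]+[290,110])
cn=max(cv2.findContours((l==i).astype(np.uint8),0,1)[0],key=len)[:,0]+[290,110]
print(cv2.fitEllipse(cn.astype(np.float32)))
P=np.array([onz(c,p,.14)[:2] for p in cn]);(x,y),r=cv2.minEnclosingCircle((P*1000).astype(np.float32))
A=np.c_[2*P,np.ones(len(P))];k=np.linalg.lstsq(A,(P**2).sum(1),rcond=None)[0]
print("rim fit",k[:2],np.sqrt(k[2]+k[:2]@k[:2]),"enc",x,y,r)
for dx in (-.003,0,.003):
  q=lambda a,z:proj(c,e+R@np.array([a+dx,0,z]))
  print(dx,"captop",q(0,-.026),"conebase edge",q(.0145,.074))
cv2.imwrite("pics/w10c.png",cv2.resize(im[110:375,250:390],None,fx=2.2*1.0,fy=2.2,interpolation=cv2.INTER_CUBIC))
cv2.imwrite("pics/w10t.png",cv2.resize(im[215:375,260:380],None,fx=3.7,fy=3.7,interpolation=cv2.INTER_CUBIC))
cv2.imwrite("pics/w10k.png",cv2.resize(im[80:215,250:410],None,fx=4.4,fy=4.4,interpolation=cv2.INTER_CUBIC))
E
```

```text
[   8   15   58   60 2709] [326.907  154.5681]
((326.9078674316406, 154.55587768554688), (56.747249603271484, 58.92026138305664), 177.08154296875)
rim fit [0.4813 0.1815] 0.02545939525912012 enc 481.4411926269531 181.5155029296875 26.037567138671875
-0.003 captop [318.1538 338.3809] conebase edge [318.7503 230.7174]
0 captop [318.1436 331.629 ] conebase edge [318.7466 226.2835]
0.003 captop [318.1332 324.7872] conebase edge [318.7428 221.8147]
```

View pics/w10t.png

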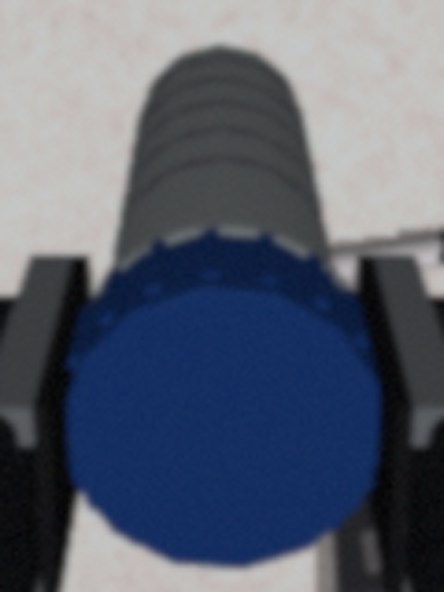

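View pics/w10k.png

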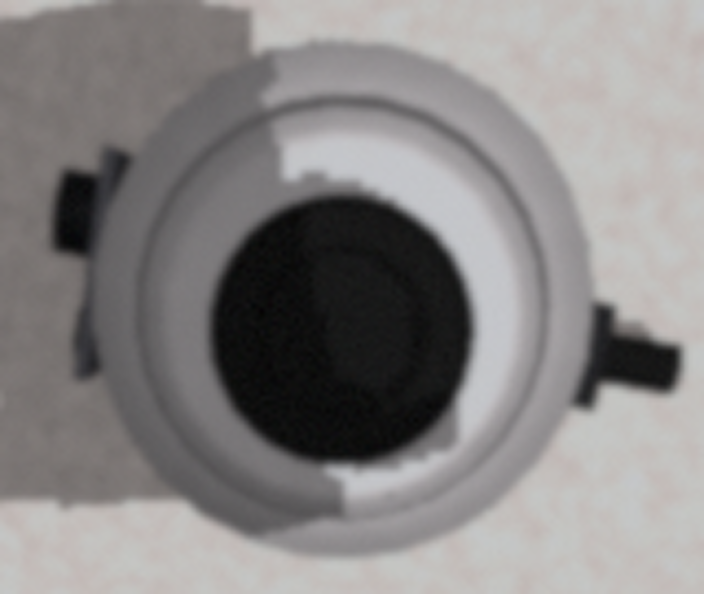

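Cup centre from the wrist camera is (0.481, 0.1815), and the fitted radius is 26 mm against 27 mm known. The tool has tilted about 1.2°, so I'll level it and hover over the cup.

Request:
servo_tool(steps=[{"xyz": [0,1,0],"rotation": [-0.2,-0.6,0],"jaw": 2.5},{"xyz": [0.2,2,0],"rotation": [-0.1,-0.4,0],"jaw": 2.5},{"xyz": [0.2,1.6,0],"rotation": [0,0,0],"jaw": 2.5},{"xyz": [0,0.7,-1],"rotation": [0,0,0],"jaw": 2.5},{"xyz": [0,0,-1.5],"rotation": [0,0,0],"jaw": 2.5},{"xyz": [0,0,-1.5],"rotation": [0,0,0],"jaw": 2.5},{"xyz": [0,0,-1],"rotation": [0,0,0],"jaw": 2.5},{"xyz": [0,0,0],"rotation": [0,0,0],"jaw": 2.5},{"xyz": [0,0,0],"rotation": [0,0,0],"jaw": 2.5},{"xyz": [0,0,0],"rotation": [0,0,0],"jaw": 2.5}])

```text
clock: 19.0
ee_pos: [0.4796, 0.1859, 0.26]
tool_rot: [-2.245, -2.197, -0.001]
ft_force: [0.4, 0.1, -0.1]
finger_gap: 0.0323
```

```bash
python3 - <<'E'
from h import *
s,c,im=wshot("w11")
cv2.imwrite("pics/w11c.png",cv2.resize(im[110:260,220:420],None,fx=4,fy=4,interpolation=cv2.INTER_CUBIC))
e=s["ee_pos"];R=cv2.Rodrigues(s["tool_rot"])[0]
print("rim ctr pred",proj(c,(.4813,.1815,.14)))
S=snapshot("scene");cv2.imwrite("pics/s11.png",cv2.resize(S[140:290,330:440],None,fx=4,fy=4,interpolation=cv2.INTER_CUBIC))
T=snapshot("top");cv2.imwrite("pics/t11.png",cv2.resize(T[230:330,210:320],None,fx=5,fy=5,interpolation=cv2.INTER_CUBIC))
E
```

```text
19.0 [0.4796 0.1859 0.26  ] [ 0.3742  0.1113 -0.1046] 0.032265425209819266
[[ 0.0214  0.9998  0.0001]
 [ 0.9998 -0.0214  0.0007]
 [ 0.0007  0.0001 -1.    ]]
rim ctr pred [321.1253 233.8986]
```

View pics/w11c.png

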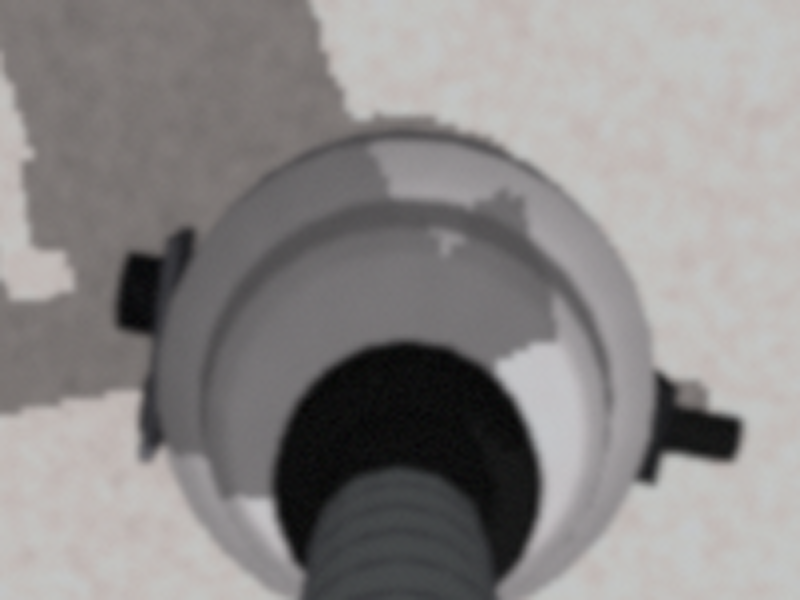

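View pics/s11.png

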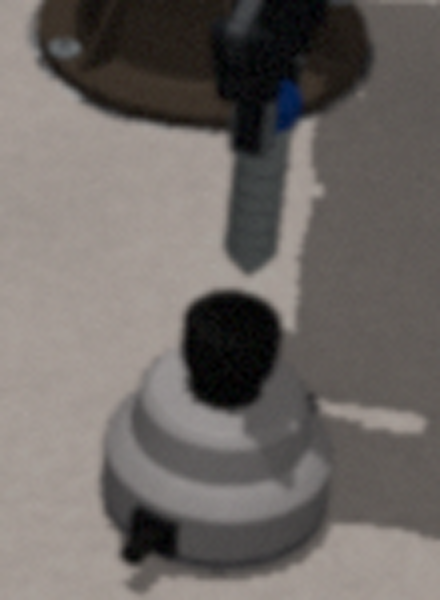

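```bash
python3 - <<'E'
from h import *
import pickle
np.set_printoptions(precision=4,suppress=True)
s,c=pickle.load(open("w11.pkl","rb"));e=s["ee_pos"]
im=cv2.imread("pics/w11.png");g=cv2.cvtColor(im,cv2.COLOR_BGR2GRAY)
ctr=np.array([322,228.5]);pts=[]
for a in np.radians(np.r_[-195:16:5]):
    rr=np.arange(22,42,.2);xs=ctr[0]+rr*np.cos(a);ys=ctr[1]+rr*np.sin(a)
    v=cv2.remap(g,xs.astype(np.float32)[None],ys.astype(np.float32)[None],cv2.INTER_LINEAR)[0]
    k=np.argmax(v>50)
    if k>0:pts.append(onz(c,(xs[k],ys[k]),.14)[:2])
P=np.array(pts)
A=np.c_[2*P,np.ones(len(P))];k=np.linalg.lstsq(A,(P**2).sum(1),rcond=None)[0]
print("rim",k[:2],np.sqrt(k[2]+k[:2]@k[:2]))
# tube edges at several rows -> axis column and x at tube depth
for row in (236,242,248,255):
    v=g[row,285:360].astype(int); print(row,v[::3])
for col,row,z in ((320.5,235,.185),(320.5,245,.195)): print(onz(c,(col,row),z))
for dx in (-.003,0,.003): print(dx,[proj(c,e+np.array([0,dx+q,-z])) for q,z in ((.0145,.074),(0,-.026))])
E
```

```text
rim [0.4813 0.1862] 0.02561239274752926
236 [192 118  13  12  17  24  57  65  68  66  64  63  62  63  67  69  63  57
  28  15  23  24  25  83 189]
242 [177 178  46   9  20  56  59  67  68  66  65  61  62  64  67  68  67  59
  53  24  23  25  27 157 181]
248 [140 158 150  26  45  63  61  68  69  70  69  68  69  70  71  71  68  63
  63  43  24  23 122 157 145]
255 [155 141 138 133  66  65  61  70  71  72  72  73  73  71  71  71  68  61
  66  58  99 142 140 142 164]
[0.481  0.1942 0.185 ]
[0.4809 0.1907 0.195 ]
-0.003 [array([318.3428, 230.8422]), array([318.2974, 338.4288])]
0 [array([318.239, 226.409]), array([318.1224, 331.6741])]
0.003 [array([318.1345, 221.941 ]), array([317.9451, 324.8297])]
```

```bash
python3 - <<'E'
from h import *
import pickle
np.set_printoptions(precision=4,suppress=True)
def edges(n,ctr,angs,r0,r1):
    s,c=pickle.load(open(n+".pkl","rb"));g=cv2.cvtColor(cv2.imread(f"pics/{n}.png"),cv2.COLOR_BGR2GRAY)
    o=[]
    for a in np.radians(angs):
        rr=np.arange(r0,r1,.1);xs=ctr[0]+rr*np.cos(a);ys=ctr[1]+rr*np.sin(a)
        v=cv2.remap(g,xs.astype(np.float32)[None],ys.astype(np.float32)[None],cv2.INTER_CUBIC)[0].astype(int)
        k=np.argmax(np.diff(v)) if 0 else np.argmax(v>65)
        o.append(onz(c,(xs[k],ys[k]),.14)[:2])
    return np.array(o),c
P,c=edges("w10",(326.9,154.6),np.r_[0:360:15],20,38)
print(np.c_[np.r_[0:360:15],P])
print(ray(c,(320,240))[0])
sel=P[1:12] # lower half = -y
A=np.c_[2*sel,np.ones(len(sel))];k=np.linalg.lstsq(A,(sel**2).sum(1),rcond=None)[0];print("lower half",k[:2],np.sqrt(k[2]+k[:2]@k[:2]))
from scipy.optimize import least_squares
for q in (sel,P): print(least_squares(lambda v:np.hypot(*(q-v).T)-.027,[.48,.18],loss="soft_l1",f_scale=.0005).x)
print(least_squares(lambda v:np.hypot(*(sel-v).T)-.0265,[.48,.18]).x)
E
```

```text
[[  0.       0.5075   0.1815]
 [ 15.       0.5065   0.175 ]
 [ 30.       0.5043   0.1686]
 [ 45.       0.5005   0.1627]
 [ 60.       0.4948   0.1584]
 [ 75.       0.4881   0.1557]
 [ 90.       0.4809   0.1556]
 [105.       0.4737   0.156 ]
 [120.       0.4671   0.1591]
 [135.       0.4618   0.1638]
 [150.       0.4579   0.1695]
 [165.       0.4554   0.1759]
 [180.       0.455    0.1826]
 [195.       0.4561   0.1892]
 [210.       0.4588   0.1953]
 [225.       0.4629   0.2007]
 [240.       0.4684   0.2047]
 [255.       0.4748   0.2073]
 [270.       0.4817   0.2081]
 [285.       0.4886   0.207 ]
 [300.       0.4948   0.2039]
 [315.       0.5002   0.1998]
 [330.       0.5041   0.1943]
 [345.       0.5065   0.1881]]
[0.482  0.2014 0.4566]
lower half [0.4813 0.1812] 0.026229582277846546
[0.4814 0.1821]
[0.4813 0.1814]
[0.4813 0.1815]
```

```bash
python3 - <<'E'
from h import *
np.set_printoptions(precision=1,suppress=True)
cs=get_calibration("scene");f=lambda p:(proj(cs,p)-[330,140])*4
print("cup rim",f((.4805,.1815,.14)),"tip now",f((.4796,.1859,.172)),"cap",f((.4796,.1859,.286)))
print("rim +-27 along", f((.4805,.2085,.14)),f((.5075,.1815,.14)))
ct=get_calibration("top");h=lambda p:(proj(ct,p)-[210,230])*5
print("top: rim",h((.4805,.1815,.14)),"cap",h((.4796,.1859,.286)))
E
```

```text
cup rim [228.1 316.7] tip now [241.6 271.8] cap [262.5  95.2]
rim +-27 along [274.6 329.9] [211.5 344.5]
top: rim [248.2 253.1] cap [201.6 225. ]
```

View pics/t11.png

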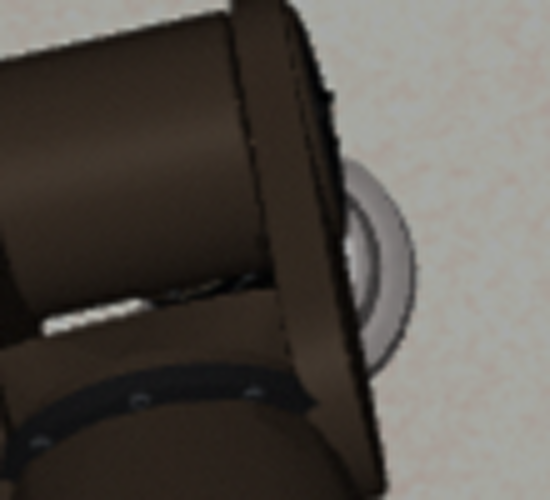

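Request:
servo_tool(steps=[{"xyz": [0.07,-0.45,0],"rotation": [0,0,0],"jaw": 2.5},{"xyz": [0,0,0],"rotation": [0,0,0],"jaw": 2.5},{"xyz": [0,0,-0.5],"rotation": [0,0,0],"jaw": 2.5},{"xyz": [0,0,-0.8],"rotation": [0,0,0],"jaw": 2.5},{"xyz": [0,0,-0.8],"rotation": [0,0,0],"jaw": 2.5},{"xyz": [0,0,-0.6],"rotation": [0,0,0],"jaw": 2.5},{"xyz": [0,0,-0.5],"rotation": [0,0,0],"jaw": 2.5},{"xyz": [0,0,-0.3],"rotation": [0,0,0],"jaw": 2.5},{"xyz": [0,0,0],"rotation": [0,0,0],"jaw": 2.5},{"xyz": [0,0,0],"rotation": [0,0,0],"jaw": 2.5}])

```text
clock: 20.15
ee_pos: [0.4804, 0.1808, 0.2219]
tool_rot: [-2.245, -2.197, -0.001]
ft_force: [0.0, 0.8, -0.5]
finger_gap: 0.0322
```

```bash
python3 - <<'E'
from h import *
s,c,im=wshot("w12")
cv2.imwrite("pics/w12c.png",cv2.resize(im[110:310,220:420],None,fx=3,fy=3,interpolation=cv2.INTER_CUBIC))
S=snapshot("scene");cv2.imwrite("pics/s12.png",cv2.resize(S[140:290,330:440],None,fx=4,fy=4,interpolation=cv2.INTER_CUBIC))
E
```

```text
20.15 [0.4804 0.1808 0.2219] [ 0.023   0.8012 -0.4644] 0.03216996118788167
[[ 0.0217  0.9998  0.0004]
 [ 0.9998 -0.0217  0.0008]
 [ 0.0008  0.0004 -1.    ]]
```

View pics/w12c.png

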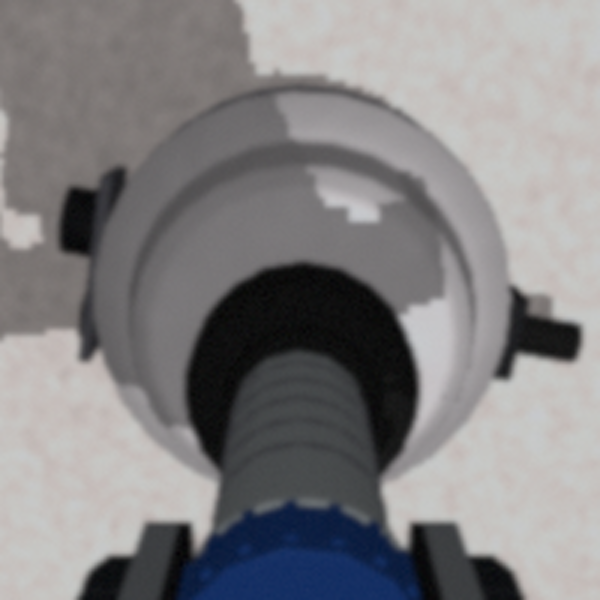

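View pics/s12.png

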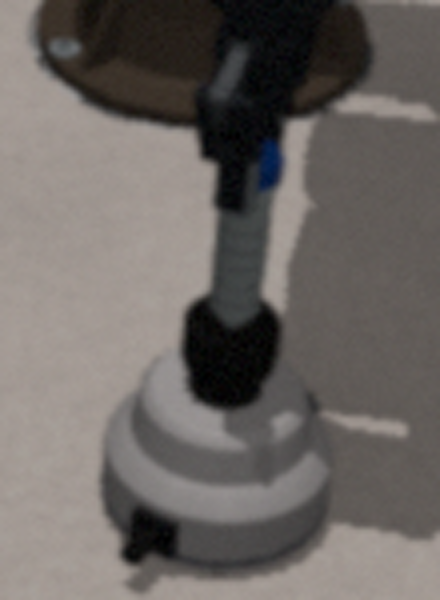

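The tip is inside the cup mouth and centred to about 1 mm in both views. Lower it to just above the expected contact at about 0.202.

Request:
servo_tool(steps=[{"xyz": [0,0,-0.3],"rotation": [0,0,0],"jaw": 2.5},{"xyz": [0,0,-0.3],"rotation": [0,0,0],"jaw": 2.5},{"xyz": [0,0,-0.3],"rotation": [0,0,0],"jaw": 2.5},{"xyz": [0,0,-0.3],"rotation": [0,0,0],"jaw": 2.5},{"xyz": [0,0,-0.2],"rotation": [0,0,0],"jaw": 2.5},{"xyz": [0,0,-0.2],"rotation": [0,0,0],"jaw": 2.5},{"xyz": [0,0,0],"rotation": [0,0,0],"jaw": 2.5},{"xyz": [0,0,0],"rotation": [0,0,0],"jaw": 2.5},{"xyz": [0,0,0],"rotation": [0,0,0],"jaw": 2.5},{"xyz": [0,0,0],"rotation": [0,0,0],"jaw": 2.5}])

```text
clock: 21.25
ee_pos: [0.4806, 0.1809, 0.2052]
tool_rot: [2.245, 2.197, 0.003]
ft_force: [0.4, 0.4, -0.7]
finger_gap: 0.0322
```

Request:
servo_tool(steps=[{"xyz": [0,0,-0.1],"rotation": [0,0,0],"jaw": 2.5},{"xyz": [0,0,-0.1],"rotation": [0,0,0],"jaw": 2.5},{"xyz": [0,0,-0.1],"rotation": [0,0,0],"jaw": 2.5},{"xyz": [0,0,-0.1],"rotation": [0,0,0],"jaw": 2.5},{"xyz": [0,0,0],"rotation": [0,0,0],"jaw": 2.5},{"xyz": [0,0,0],"rotation": [0,0,0],"jaw": 2.5},{"xyz": [0,0,0],"rotation": [0,0,0],"jaw": 2.5},{"xyz": [0,0,0],"rotation": [0,0,0],"jaw": 2.5},{"xyz": [0,0,0],"rotation": [0,0,0],"jaw": 2.5},{"xyz": [0,0,0],"rotation": [0,0,0],"jaw": 2.5}])

```text
clock: 22.25
ee_pos: [0.4807, 0.181, 0.2018]
tool_rot: [2.245, 2.197, 0.005]
ft_force: [-0.9, 0.1, 2.4]
finger_gap: 0.0321
```

```bash
python3 - <<'E'
from h import *
np.set_printoptions(precision=4,suppress=True)
s=get_state();print(s["ee_pos"],s["ft_force"],s["tau"]);print(cv2.Rodrigues(s["tool_rot"])[0])
E
```

```text
[0.4807 0.181  0.2018] [-0.8972  0.0601  2.374 ] [ -0.1338 -48.5734 -22.3164  -0.0423  -0.2815   0.0005]
[[ 0.0217  0.9998  0.0028]
 [ 0.9998 -0.0217  0.0015]
 [ 0.0016  0.0028 -1.    ]]
```

Contact is at about 0.202, as predicted, with about 3 N. Press 4 mm, then check.

Request:
servo_tool(steps=[{"xyz": [0,0,-0.1],"rotation": [0,0,0],"jaw": 2.5},{"xyz": [0,0,-0.1],"rotation": [0,0,0],"jaw": 2.5},{"xyz": [0,0,-0.1],"rotation": [0,0,0],"jaw": 2.5},{"xyz": [0,0,-0.1],"rotation": [0,0,0],"jaw": 2.5},{"xyz": [0,0,0],"rotation": [0,0,0],"jaw": 2.5},{"xyz": [0,0,0],"rotation": [0,0,0],"jaw": 2.5},{"xyz": [0,0,0],"rotation": [0,0,0],"jaw": 2.5},{"xyz": [0,0,0],"rotation": [0,0,0],"jaw": 2.5},{"xyz": [0,0,0],"rotation": [0,0,0],"jaw": 2.5},{"xyz": [0,0,0],"rotation": [0,0,0],"jaw": 2.5}])

```text
clock: 23.25
ee_pos: [0.4808, 0.1811, 0.1982]
tool_rot: [2.245, 2.196, 0.006]
ft_force: [-1.6, 0.3, 5.3]
finger_gap: 0.0317
```

```bash
python3 - <<'E'
from h import *
s,c,im=wshot("w13")
cv2.imwrite("pics/w13c.png",cv2.resize(im[110:310,220:420],None,fx=3,fy=3,interpolation=cv2.INTER_CUBIC))
S=snapshot("scene");cv2.imwrite("pics/s13f.png",S);cv2.imwrite("pics/s13.png",cv2.resize(S[140:290,330:440],None,fx=4,fy=4,interpolation=cv2.INTER_CUBIC))
F=[]
for i in range(4): snapshot("scene");F.append(get_state()["ft_force"][2]);
print(F,get_state()["ee_pos"])
E
```

```text
23.25 [0.4808 0.1811 0.1982] [-1.5759  0.2809  5.3353] 0.031734413809619555
[[ 0.0218  0.9998  0.0037]
 [ 0.9998 -0.0218  0.0019]
 [ 0.002   0.0037 -1.    ]]
[np.float64(4.771952314815766), np.float64(4.884454408016972), np.float64(6.008532795921091), np.float64(5.518009245211192)] [0.4808 0.1811 0.1982]
```

View pics/w13c.png

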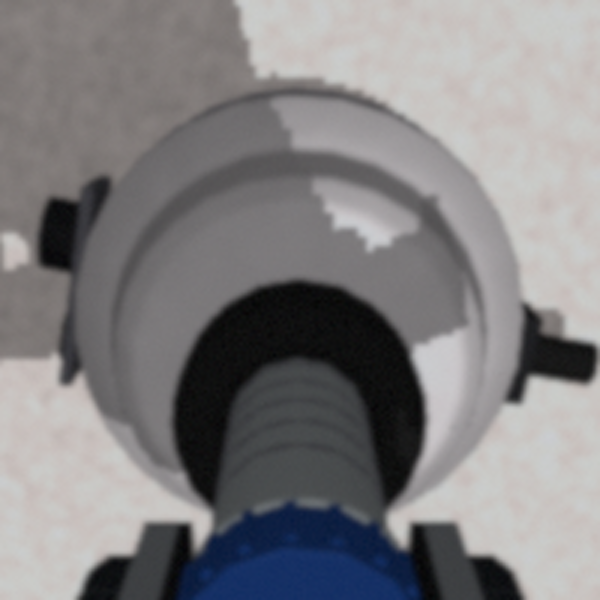

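View pics/s13.png

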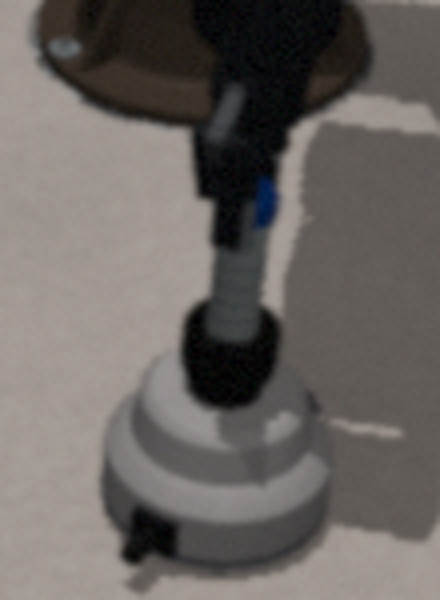

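The force averages about 5.3 N (about 5.9 N net of the tube's weight), which means roughly 3.7 mm. That agrees with z. Add 1.3 mm.

Request:
servo_tool(steps=[{"xyz": [0,0,-0.07],"rotation": [0,0,0],"jaw": 2.5},{"xyz": [0,0,-0.07],"rotation": [0,0,0],"jaw": 2.5},{"xyz": [0,0,-0.03],"rotation": [0,0,0],"jaw": 2.5},{"xyz": [0,0,0],"rotation": [0,0,0],"jaw": 2.5},{"xyz": [0,0,0],"rotation": [0,0,0],"jaw": 2.5},{"xyz": [0,0,0],"rotation": [0,0,0],"jaw": 2.5},{"xyz": [0,0,0],"rotation": [0,0,0],"jaw": 2.5},{"xyz": [0,0,0],"rotation": [0,0,0],"jaw": 2.5},{"xyz": [0,0,0],"rotation": [0,0,0],"jaw": 2.5},{"xyz": [0,0,0],"rotation": [0,0,0],"jaw": 2.5}])

```text
clock: 24.55
ee_pos: [0.4807, 0.1813, 0.1977]
tool_rot: [2.244, 2.196, 0.008]
ft_force: [-2.5, -1.2, 6.4]
finger_gap: 0.0324
```

```bash
python3 - <<'E'
from h import *
s,c,im=wshot("w14")
cv2.imwrite("pics/w14c.png",cv2.resize(im[110:310,220:420],None,fx=3,fy=3,interpolation=cv2.INTER_CUBIC))
F=[]
for i in range(12):
    S=snapshot("scene");F.append(get_state()["ft_force"])
F=np.array(F);print(F.mean(0),F.std(0),get_state()["ee_pos"],get_state()["clock"]);cv2.imwrite("pics/s14.png",S)
E
```

```text
24.55 [0.4807 0.1813 0.1977] [-2.4613 -1.1536  6.418 ] 0.032406284230266556
[[ 0.0217  0.9998  0.0048]
 [ 0.9998 -0.0217  0.0024]
 [ 0.0025  0.0047 -1.    ]]
[-1.8934 -0.181   5.6733] [0.4298 0.55   0.4053] [0.4808 0.1813 0.1977] 25.2
```

View pics/s14.png

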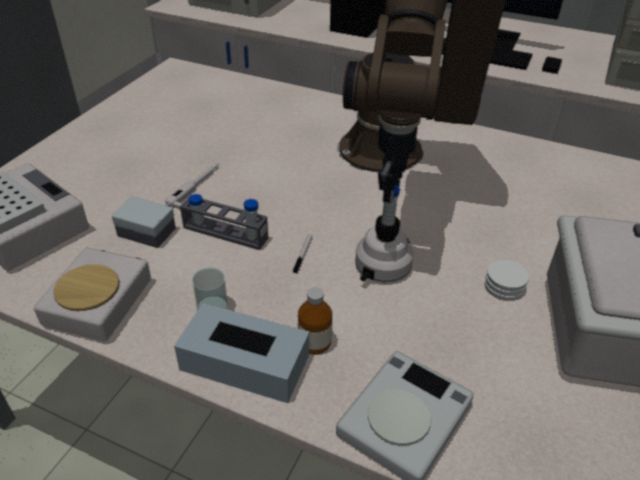

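Request:
servo_tool(steps=[{"xyz": [-0.05,0,-0.05],"rotation": [0,0,0],"jaw": 2.5},{"xyz": [0,0,-0.06],"rotation": [0,0,0],"jaw": 2.5},{"xyz": [0,0,-0.06],"rotation": [0,0,0],"jaw": 2.5},{"xyz": [0,0,-0.05],"rotation": [0,0,0],"jaw": 2.5},{"xyz": [0,0,-0.03],"rotation": [0,0,0],"jaw": 2.5},{"xyz": [0,0,-0.03],"rotation": [0,0,0],"jaw": 2.5},{"xyz": [0,0,-0.03],"rotation": [0,0,0],"jaw": 2.5},{"xyz": [0,0,-0.03],"rotation": [0,0,0],"jaw": 2.5},{"xyz": [0,0,-0.03],"rotation": [0,0,0],"jaw": 2.5},{"xyz": [0,0,-0.03],"rotation": [0,0,0],"jaw": 2.5}])

```text
clock: 26.2
ee_pos: [0.4806, 0.1815, 0.1957]
tool_rot: [2.243, 2.195, 0.012]
ft_force: [-2.7, -0.3, 6.8]
finger_gap: 0.0319
```

```bash
cat > chk.py <<'E'
from h import *
np.set_printoptions(precision=4,suppress=True)
F=[];Z=[]
for i in range(14):
    S=snapshot("scene");s=get_state();F.append(s["ft_force"]);Z.append(s["ee_pos"][2])
F=np.array(F);print(F.mean(0),F.std(0),s["ee_pos"],Z[::4],s["clock"],s["finger_gap"]);print(cv2.Rodrigues(s["tool_rot"])[0][:,2])
E
python3 chk.py
```

```text
[-1.9931  0.069   7.3274] [0.4444 0.5726 0.5359] [0.4806 0.1814 0.1957] [np.float64(0.19569073976145965), np.float64(0.1956884252756011), np.float64(0.19570614281270632), np.float64(0.19569398860200693)] 26.9 0.03212101846468116
[ 0.0074  0.0031 -1.    ]
```

Request:
servo_tool(steps=[{"xyz": [-0.05,0,0.1],"rotation": [0,0,0],"jaw": 2.5},{"xyz": [0,0,0],"rotation": [0,0,0],"jaw": 2.5},{"xyz": [0,0,0],"rotation": [0,0,0],"jaw": 2.5},{"xyz": [0,0,0],"rotation": [0,0,0],"jaw": 2.5},{"xyz": [0,0,0],"rotation": [0,0,0],"jaw": 2.5},{"xyz": [0,0,0],"rotation": [0,0,0],"jaw": 2.5},{"xyz": [0,0,0],"rotation": [0,0,0],"jaw": 2.5},{"xyz": [0,0,0],"rotation": [0,0,0],"jaw": 2.5},{"xyz": [0,0,0],"rotation": [0,0,0],"jaw": 2.5},{"xyz": [0,0,0],"rotation": [0,0,0],"jaw": 2.5}])

```text
clock: 27.9
ee_pos: [0.4804, 0.1814, 0.1981]
tool_rot: [2.242, 2.195, 0.014]
ft_force: [-0.3, -0.2, 5.7]
finger_gap: 0.0325
```

```bash
python3 chk.py
```

```text
[-1.5124 -0.2609  5.7123] [0.4851 0.4429 0.5477] [0.4803 0.1814 0.1981] [np.float64(0.19807500924107208), np.float64(0.19805912436706577), np.float64(0.19806084967443652), np.float64(0.19808114995149567)] 28.6 0.032105903143456294
[ 0.0094  0.0033 -1.    ]
```

Request:
servo_tool(steps=[{"xyz": [0,0,-0.04],"rotation": [0,0.1,0],"jaw": 2.5},{"xyz": [0,0,-0.04],"rotation": [0,0.1,0],"jaw": 2.5},{"xyz": [0,0,-0.04],"rotation": [0,0.1,0],"jaw": 2.5},{"xyz": [0,0,-0.04],"rotation": [0,0.1,0],"jaw": 2.5},{"xyz": [0,0,-0.04],"rotation": [0,0.1,0],"jaw": 2.5},{"xyz": [0,0,-0.02],"rotation": [0,0,0],"jaw": 2.5},{"xyz": [0,0,-0.02],"rotation": [0,0,0],"jaw": 2.5},{"xyz": [0,0,-0.02],"rotation": [0,0,0],"jaw": 2.5},{"xyz": [0,0,-0.02],"rotation": [0,0,0],"jaw": 2.5},{"xyz": [0,0,-0.02],"rotation": [0,0,0],"jaw": 2.5}])

```text
clock: 29.6
ee_pos: [0.4809, 0.1815, 0.1967]
tool_rot: [-2.245, -2.197, -0.008]
ft_force: [-2.6, -0.5, 6.3]
finger_gap: 0.0319
```

```bash
python3 chk.py; python3 - <<'E'
from h import *
s,c,im=wshot("w15")
cv2.imwrite("pics/w15.png",im)
S=snapshot("scene");cv2.imwrite("pics/s15.png",cv2.resize(S[140:290,330:440],None,fx=4,fy=4,interpolation=cv2.INTER_CUBIC))
E
```

```text
[-1.8438 -0.1411  6.854 ] [0.5302 0.3924 0.3803] [0.4809 0.1815 0.1967] [np.float64(0.1966766222982959), np.float64(0.1966604635171738), np.float64(0.19667744851136665), np.float64(0.19667600022165665)] 30.3 0.032280094582311944
[ 0.0031  0.0037 -1.    ]
30.3 [0.4809 0.1815 0.1967] [-1.4474 -0.2649  6.2016] 0.032280094582311944
[[ 0.0213  0.9998  0.0031]
 [ 0.9998 -0.0213  0.0037]
 [ 0.0037  0.003  -1.    ]]
```

View pics/w15.png

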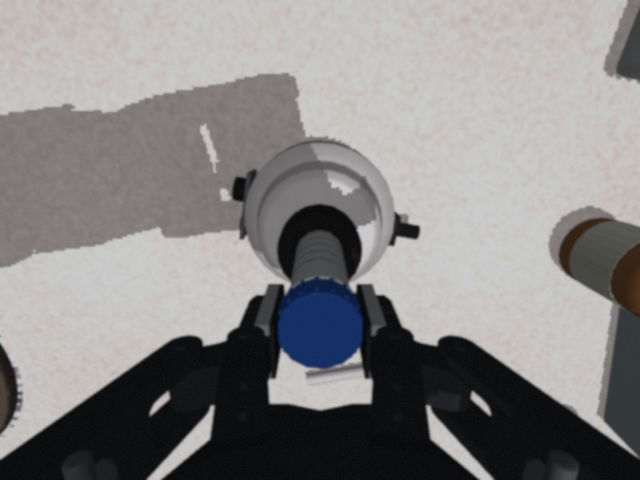

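View pics/s15.png

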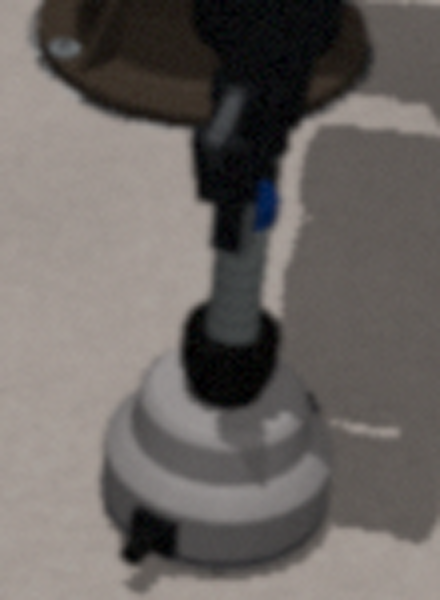

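z holds steady at 0.1967, which is about 5.3 mm below contact. The net force is about 7 N, the tool is upright within 0.3°, and the cap has not slipped in the pads. I'm handing in.

```bash
python3 -c "
from workcell import *
print(hand_in()); print(get_state()['clock'])"
```

```text
the job is handed in; nothing more can be done
None
the job is handed in; nothing more can be done
```

I moved the finished tube from the mixer's cup to the free end place of the rack. I then took the other tall tube and handed in at about 30 s, still pressing the cup down with it.

- **Finished tube:** it went down until it met the pocket floor, with the tool at the height worked out beforehand for a tube on the floor. A picture after release shows it at the same level as the other tall tube.
- **Second tube:** it first touched the cup floor at the predicted height. At hand-in the tool was about 5.3 mm below that, with about 7.4 N on the cup net of the tube's weight (about 7 N expected at 5 mm). Height and force held steady over the last 0.7 s I checked, with the tool upright to within 0.3° and no sign of slip in the grip.
- **Pressing:** the arm gives a little under load, so the depth took several corrections. It briefly reached about 6.3 mm and never came near the 10 mm stop.
- **Side force:** a steady sideways force of about 1.8 N remained at the end, probably friction at the tip or light contact with the cup wall.
- **Camera disagreement:** the fixed cameras disagreed with the wrist camera by 4 to 8 mm. I used the wrist camera's near-overhead view of the cup, whose rim came out at about the right size.
- **Other objects:** I never moved the short tube or touched anything else, and the last overall picture shows nothing out of place.

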